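# Open the filter media tub and hang the scoop on its rim

### The job

Unscrew the white cap of the blue filter media tub, keeping hold of it as it comes free so that it never drops, and set it right way up and flat in the middle of the yellow lid tray. Then take the orange scoop from the green caddy and hang it by its own hook over the open tub's rim, bowl inside and hook tip outside, lowering it on rather than letting it fall. The cap may touch nothing but the tub and the tray, and the other things must stay where they are.

Things in the scene. Friction and masses are not known exactly. Their poses are not given: they have to be found in the camera images.
- tub: Blue round filter media tub, clipped immovably to the turntable: body 96 mm across up to 58 mm high, then an open threaded neck, rim 102 mm above its underside. Origin: centre of its underside (which lies 18 mm above the cabinet floor); z up along its axis. Inside it is hollow down to 31 mm above the underside (ceramic media below that).
- tub_rim (a point): Centre of the tub's mouth, at rim height (120 mm above the cabinet floor); same axes as the tub. Neck bore 76 mm diameter, neck wall 4 mm thick (outer 84 mm), with a raised thread outside that reaches 93 mm diameter, from 3 mm below the rim downwards.
- cap: White round screw cap, 101 mm across, 70 g, grey grip knob on top. Origin: on its axis at the underside of its top plate, which sits on the tub's rim when closed; z up. Top plate from 0 to 3 mm above origin, skirt to 25 mm below it. Standing in the tray its origin is 25 mm above the tray's inner floor. It turns easily, stays where left, cannot be pulled off before it is unscrewed.
- cap_skirt (a point): On the cap's axis at its skirt's lower edge, 25 mm below its origin. Right-hand thread: turned counter-clockwise seen from above the cap climbs 14 mm per full turn (2.2 mm per rad), play about 1 mm up, down and sideways. Free after 6.5 to 7.4 rad (a little over one turn), risen 15.5 mm; further turning is harmless. Then lift straight up; the skirt clears the rim 26 mm above closed height.
- cap_knob (a point): Middle of the cap's grip knob, 18 mm above the cap's origin. The knob is an upright cylinder, 40 mm diameter, from 3 mm to 32 mm above the cap's origin, with nothing beside it but the flat cap plate below.
- tray: Yellow square lid tray, fixed to the cabinet floor, 160 by 160 mm, 14 mm high, wall 4 mm, inner floor 4 mm above its underside. Origin: centre of its underside; x and y along its sides. It lies left or right of the turntable (swaps with the caddy).
- caddy: Green open square caddy, fixed to the cabinet floor, 110 by 110 mm, 95 mm high, wall 4 mm. Origin: centre of its underside. The scoop hangs on the rim of its wall at -x (its front), bowl inside.
- scoop: Orange rigid scoop, 45 g, hangs upright. Origin: middle of the underside of the hook's bridge, at rim height when hung; z up, +x from hook tip to bowl. Hook: inverted U 16 mm wide (y), 18 mm gap between flat legs 4 mm thick: tip leg x -13 to -9, 14 mm down; long leg x 9 to 13, 62 mm down. Let go over a rim it settles with the long leg against the wall's inside, tilted a few degrees at most.
- scoop_grip (a point): Middle of the scoop's grip tab, 21 mm above its origin: an upright plate 10 mm thick along x, 26 mm wide along y, from 4 to 38 mm above the origin.
- scoop_tip (a point): Lower end of the scoop's hook tip, at x = -11, z = -14 mm of the scoop.
- scoop_bowl (a point): Middle of the scoop's open bowl, at x = 25, z = -52 mm of the scoop; the bowl spans x 9 to 41, y -15 to 15, z -64 to -40 mm.
- turntable: Grey round plastic turntable, 280 mm diameter, 18 mm high, locked so that it does not turn. Origin: centre of its underside. It carries the tub (60 mm from its centre, between four black clips 40 mm high) and, on the other half, the bell, valve and cave.
- bell: White gravel vacuum bell standing on the turntable, 56 mm across, 115 mm high, loose. Origin: centre of its underside. Leave alone.
- valve: Black check valve lying on the turntable, 44 mm long, 26 mm across, loose. Origin: underside. Leave alone.
- cave: Terracotta shrimp cave on the turntable, 75 by 72 by 39 mm, loose. Origin: centre of its underside. Leave alone.
- bottle: Amber bottle on the cabinet floor, 60 mm across, 150 mm high, loose. Origin: centre of its underside. Leave alone.
- scraper: Black magnet algae scraper on the cabinet floor, 70 by 45 by 36 mm, loose. Origin: centre of its underside. Leave alone.
Mind the look-alikes: they are no part of the job. What is shaped like the cap but purple or red is not meant.

How it is judged:
On the way, in this order (a step that is already met when the one before it is completed fails the run):
1. the cap, screwed free, is lifted clear above the tub in the gripper (z of cap in the frame of tub_rim above 0.03 m and contact force between the fingers and cap above 0.5 N and angle between cap's own z axis and vertical below 0.4 rad), for 0.1 s.
2. the cap stands right way up in the tray, let go (x of cap in the frame of tray between -0.032 and 0.032 m and y of cap in the frame of tray between -0.032 and 0.032 m and z of cap in the frame of tray between 0.0275 and 0.036 m and angle between cap's own z axis and vertical below 0.12 rad and contact force between the fingers and cap below 0.1 N), for 0.2 s.
At the end, for the whole second after the job is handed in: Cap at rest, upright and flat in the tray, centre within 32 mm of the tray's centre along each side; scoop hanging at rest on the tub rim within 0.3 rad of upright, hook tip outside the neck and below the rim, bowl inside the mouth 30 mm or more below the rim (x of cap in the frame of tray between -0.032 and 0.032 m and y of cap in the frame of tray between -0.032 and 0.032 m and z of cap in the frame of tray between 0.0275 and 0.036 m and angle between cap's own z axis and vertical below 0.12 rad and linear speed of each of cap, scoop below 0.03 m/s and horizontal distance between scoop_tip and tub_rim above 0.044 m and horizontal distance between scoop_bowl and tub_rim below 0.036 m and z of scoop_tip in the frame of tub_rim below -0.003 m and z of scoop_bowl in the frame of tub_rim between -0.066 and -0.03 m and angle between scoop's own z axis and vertical below 0.3 rad and contact force between scoop and tub above 0.05 N); the robot touches nothing.
It fails at once if the cap is dropped (faster than 0.5 m/s while out of the gripper) (linear speed of cap above 0.5 m/s and contact force between the fingers and cap below 0.05 N).
It fails at once if the scoop is dropped (faster than 0.5 m/s while out of the gripper) (linear speed of scoop above 0.5 m/s and contact force between the fingers and scoop below 0.05 N).
It fails at once if the cap touches something other than the tub, the tray and the gripper (contact force between cap and turntable above 0.2 N or contact force between cap and caddy above 0.2 N or contact force between cap and scoop above 0.2 N or contact force between cap and bell above 0.2 N or contact force between cap and valve above 0.2 N or contact force between cap and cave above 0.2 N or contact force between cap and bottle above 0.2 N or contact force between cap and scraper above 0.2 N or (z of cap in the frame of tray below 0.0268 m and contact force between cap and anything else above 0.2 N and contact force between cap and tray below 0.01 N)).
It fails at once if the bell, valve, cave, bottle or scraper is moved more than 20 mm (distance of any of bell, valve, cave, bottle, scraper from where it was at the start of the episode above 0.02 m).
It also fails if it takes over 72 s, if anything falls off the work surface, if the arm or the gripper's body presses on something with over 40 N, if the wrist force passes 120 N, or if a joint passes its speed limit or range.

### The arm

A 6-joint arm with a two-finger parallel gripper is mounted at the origin on the work surface. World frame = base frame: x ahead of the robot, y to its left, z up, the work surface at z = 0. Lengths are in m, angles in rad, forces in N, time in s.
With the tool pointing down it reaches from about 0.35 to 0.8 m from the base axis. Payload 7.3 kg.
Tool frame: the origin (TCP) lies between the finger pads; the fingertips stand robot.tip_extent ahead of it and the grasp point (between the pads) lies 2 mm behind it (robot.tip_extent is the distance from the TCP to the fingertips, in m); z points along the fingers, y is the direction in which the jaws open and shut (so a half turn about z gives the same grasp; the last joint's range is limited). The gripper opens to 85 mm and grips with 20 to 120 N. Pads are 22 mm wide; open, the fingers measure 114 mm over their backs; the gripper's body (76 mm by 85 mm) begins 54 mm behind the grasp point. The pads swing forward as they close: fully open they stand 13 mm farther back than shut.
Start: joints at [1.099, 0.342, 1.524, -0, 1.275, -0.146], TCP at [0.168, 0.497, 0.221] pointing down, gripper open.
Joint ranges: [-2.53, 2.53], [-0.77, 2.02], [0.04, 2.7], [-1, 4.14], [0.28, 2.66], [-3.11, 3.11]. Speed limits (rad/s): [2.57, 2.57, 3.14, 3.14, 3.14, 3.14].

### API

Orientations are given as a rotation vector (axis times angle).
In Python, from workcell import status, cams, job, find_in, trace, place_of, robot gives the robot as it stands.
- The arm moves only by the tool move_arm, never from a script. Its argument "increments" is one flat list of numbers, 7 for each row, row after row: the finger opening in mm, from 0 to 85.4, then the shift along the tool's x, y, z in mm, then the turn, a rotation vector about the tool's x, y, z in degrees. A call has 1 to 10 rows; each row is the pose to reach, as a shift and turn from the pose commanded when the call began, along the tool's axes at that moment; what a row does not reach only later rows make up. A row lasts 1/10 s, in which the tool goes at most 50 mm and 8.59 degrees, less where a joint would pass 70% of its speed; a pose out of reach is approached as far as the arm can. A call with a gripper value outside its range is refused whole. The fingers move at their own pace and stop on an object; "squeeze" is the grip in N (left out, the last holds). Time passes only in rows, so rows that repeat a pose let the fingers close. It gives the time, the measured TCP pose, the force and the opening at its end, in the units of the state.
- status.state(): the state, without advancing time (a new reading comes with each control period).
- cams.camera(name): name is "side" or "top" or "wrist"; returns a dict with "color" (384x512x3 uint8, blue, green, red), "fx", "fy", "cx", "cy" (pixels), "k1" (the pictures are not rectified: a ray, as slopes to the right and down, at radius r is drawn at 1 + k1 r^2 times it, then the intrinsics apply), "xyz" and "attitude" of the camera in the world; the wrist camera has in their place "hand_eye" (4x4, takes a point from camera to tool coordinates, whose origin is the TCP and whose axes are the flange's). Camera axes: x right, y up, looking along -z (the intrinsics and any distortion apply to the point x, -y, -z); pixel columns grow to the right and rows downward; lengths in m; the calibration is good to about 2 mm. A picture is of the moment at which its call begins: read the wrist's pose just before it. There is no depth.
- job.finish_job(): hands the job in, once; it reports no verdict.
Trained networks look in a picture, given as the dict that the camera call returned (one of the last four; its "shot" number tells which), for a name from the list of things; names that differ only in an ending like _2 or _b are one class to them, and where a whole thing is asked for, a point or a joint stands for the part that bears it (a point fixed in the world has none). Each returns a list of dicts, best first, with "conf" (0 to 1); they miss things now and then, are a little off and sometimes report something else, mostly with a low value. They report only what shows in the picture. A call takes as long as a camera call. They do not tell look-alikes from the thing itself.
- find_in(label, picture): "centre" ([column, row] in pixels, amid what is visible of it).
- trace(label, picture): "pixels" (384x512 bool, what is visible of it) and "centre" ([column, row] in pixels, amid what is visible of it).
- place_of(label, picture): "centre" ([column, row] in pixels: a listed point, or the origin of a listed thing).
The state is a dict: "time_s": time; "joints": joint angles; "qd": joint speeds; "joint_torque": joint torques, N m; "position": TCP position; "ee_rot": TCP orientation; "wrist_force": force on the tool from outside, world axes, zero at the start; "moment": the same for the moment, N m; "gripper_width": finger opening in m.
Only numpy, scipy, OpenCV 4.12 (cv2) and the standard library are available. Lean on these libraries where they do the work, as an engineer would, in place of code of your own. Each camera call takes 0.05 s, during which the arm holds its last target.

## Working session

There is one attempt and no reset: what is moved stays moved. The work goes in short steps, Python scripts to look and compute and a tool call to move; the robot and the scene stay as the last step left them, time stands still between calls to the robot, and variables do not carry over. Pictures are saved under pics/ and viewed, and the job is handed in when it is done.

Besides the shell and the picture viewer there is one more tool, called in YAML: its name, and indented under it one key for each argument. move_arm: Moves the arm, as the interface text tells. Its arguments: {"type":"object","properties":{"increments":{"type":"array","items":{"type":"number"}},"squeeze":{"type":"number"}},"required":["increments"]}

```bash
ls; mkdir -p pics; python3 - <<'E'
from workcell import status, cams, job, find_in, trace, place_of, robot
import cv2
s=status.state();print(s)
print(robot, [ (a,getattr(robot,a)) for a in dir(robot) if a[0]!='_'])
for n in("side","top","wrist"):
    p=cams.camera(n);cv2.imwrite(f"pics/a_{n}.png",p["color"])
    print(n,{k:v for k,v in p.items() if k!="color"})
    for l in ["tub","cap","tray","caddy","scoop"]:
        print(l,[(x["conf"],x["centre"]) for x in place_of(l,p)])
E
```

```text
pics
{'time_s': 0.0, 'joints': array([ 1.09900448e+00,  3.42716681e-01,  1.52500766e+00,  2.61713038e-07,
        1.27538635e+00, -1.45981495e-01]), 'qd': array([ 0.0015293 , -0.00212577,  0.00070491,  0.00197304, -0.00019607,
       -0.00019814]), 'joint_torque': array([-1.58756433e-03, -4.33693528e+01, -2.46003449e+01, -3.36909861e-04,
        7.96870241e-03,  1.46522888e-05]), 'position': array([0.16782275, 0.49702417, 0.22073237]), 'ee_rot': array([-5.09446190e-01, -3.09954238e+00,  2.27121949e-03]), 'wrist_force': array([-0.64039184,  0.20751088,  0.65698515]), 'moment': array([ 0.01058283, -0.05464897,  0.0458787 ]), 'gripper_width': 0.08525652733035133}
<Robot object at 0x7f45f1bffa10> [('IKError', <class 'workcell.IKError'>), ('tip_extent', 0.017)]
side {'fx': 498.56376471575953, 'fy': 498.56376471575953, 'cx': 256.6745502754552, 'cy': 190.81374581371264, 'k1': -0.19127271505931553, 'xyz': array([ 0.44517935, -1.00035329,  0.83603437]), 'attitude': array([ 0.92592979, -0.04578797, -0.07630118]), 'shot': 1}
tub [(0.57, [260.5, 199.1])]
cap [(0.91, [170.4, 157.0]), (0.66, 
[... 551 characters left out ...]
, [206.9, 262.0]), (0.6, [159.1, 278.4])]
tray [(0.57, [156.3, 206.0]), (0.37, [234.5, 184.4])]
caddy [(0.61, [367.9, 216.5])]
scoop [(0.56, [365.4, 229.2])]
wrist {'fx': 316.12089811912836, 'fy': 316.12089811912836, 'cx': 255.0502962326463, 'cy': 191.73683152797778, 'k1': 0.014467154460230962, 'hand_eye': array([[ 7.05374982e-04,  9.50752756e-01,  3.09949511e-01,
         7.96019419e-02],
       [ 9.99999750e-01, -6.84272479e-04, -1.76805764e-04,
         9.85701453e-04],
       [ 4.39913523e-05,  3.09949558e-01, -9.50753001e-01,
        -1.52670427e-01],
       [ 0.00000000e+00,  0.00000000e+00,  0.00000000e+00,
         1.00000000e+00]]), 'shot': 3}
tub []
cap []
tray []
caddy []
scoop []
```

View pics/a_side.png

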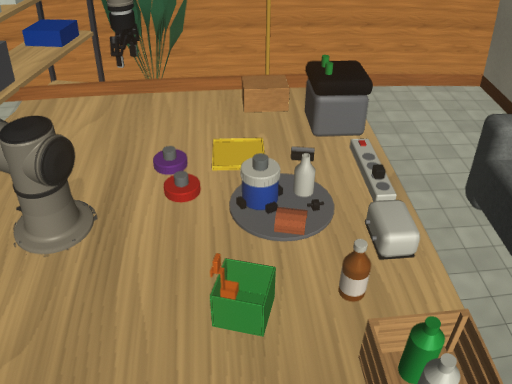

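View pics/a_top.png

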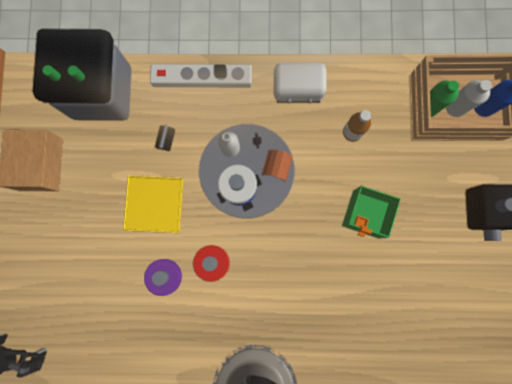

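View pics/a_wrist.png

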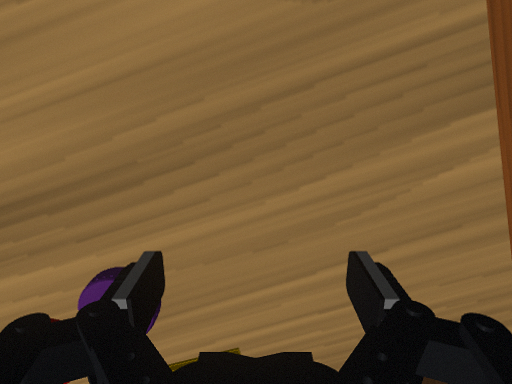

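```bash
cat > h.py <<'E'
import numpy as np, cv2
from scipy.spatial.transform import Rotation as R
from workcell import status, cams, job, find_in, trace, place_of, robot
def pose(p,s=None):
    if "xyz" in p: return R.from_rotvec(p["attitude"]).as_matrix(),np.array(p["xyz"])
    Rt=R.from_rotvec(s["ee_rot"]).as_matrix(); H=p["hand_eye"]
    return Rt@H[:3,:3], Rt@H[:3,3]+s["position"]
def proj(p,X,s=None):
    M,t=pose(p,s); c=(np.atleast_2d(X)-t)@M
    u=c[:,0]/-c[:,2]; v=-c[:,1]/-c[:,2]; k=1+p["k1"]*(u*u+v*v)
    return np.c_[p["cx"]+p["fx"]*u*k,p["cy"]+p["fy"]*v*k]
def ray(p,px,s=None):
    px=np.atleast_2d(np.array(px,float)); d=np.c_[(px[:,0]-p["cx"])/p["fx"],(px[:,1]-p["cy"])/p["fy"]]
    u=d.copy()
    for _ in range(10): u=d/(1+p["k1"]*(u**2).sum(1,keepdims=True))
    M,t=pose(p,s); r=np.c_[u[:,0],-u[:,1],-np.ones(len(u))]@M.T
    return t,r/np.linalg.norm(r,axis=1,keepdims=True)
def atz(p,px,z,s=None):
    t,r=ray(p,px,s); return t+r*((z-t[2])/r[:,2])[:,None]
def tri(rs):
    A=0;b=0
    for t,r in rs:
        P=np.eye(3)-np.outer(r[0],r[0]);A=A+P;b=b+P@t
    return np.linalg.solve(A,b)
def biggest(m):
    n,l,st,c=cv2.connectedComponentsWithStats(m.astype(np.uint8)); i=1+st[1:,4].argmax(); return l==i
E
python3 - <<'E'
from h import *
S=cams.camera("side");T=cams.camera("top")
hs={}
for n,p in(("S",S),("T",T)):
    h=cv2.cvtColor(p["color"],cv2.COLOR_BGR2HSV);hs[n]=h
def mk(n,lo,hi):return biggest(cv2.inRange(hs[n],np.array(lo),np.array(hi))>0)
# tray outer top rim z=.014
m=mk("T",(22,150,120),(34,255,255))
ct=max(cv2.findContours(m.astype(np.uint8),0,2)[0],key=cv2.contourArea)[:,0,:]
w=atz(T,ct,0.014)[:,:2]; r=cv2.minAreaRect((w*1000).astype(np.float32));print("tray top",r)
m=mk("S",(22,150,120),(34,255,255))
ct=max(cv2.findContours(m.astype(np.uint8),0,2)[0],key=cv2.contourArea)[:,0,:]
w=atz(S,ct,0.014)[:,:2]; r=cv2.minAreaRect((w*1000).astype(np.float32));print("tray side",r)
m=mk("T",(50,120,30),(75,255,255)); 
ct=max(cv2.findContours(m.astype(np.uint8),0,2)[0],key=cv2.contourArea)[:,0,:]
print(len(ct),ct.mean(0));w=atz(T,ct,0.095)[:,:2]; r=cv2.minAreaRect((w*1000).astype(np.float32));print("caddy top",r,cv2.boxPoints(r))
for l in ["cap_knob","tub_rim","tub","cap","caddy","scoop","scoop_grip","scoop_tip","scoop_bowl","tray","turntable","bell","valve","cave","bottle","scraper"]:
    a=place_of(l,T);b=place_of(l,S)
    print(l)
    print("  T",[(x["conf"],x["centre"]) for x in a]); print("  S",[(x["conf"],x["centre"]) for x in b])
for n,p in(("S",S),("T",T)):
    cv2.imwrite(f"pics/b_{n}.png",cv2.resize(p["color"][140:260,170:430] if n=="T" else p["color"][130:350,170:400],None,fx=3 if n=="T" else 2.7,fy=3 if n=="T" else 2.7,interpolation=2))
E
```

```text
tray top ((505.1756896972656, 299.28607177734375), (162.60659790039062, 159.7746124267578), 88.11874389648438)
tray side ((503.3297119140625, 286.0091552734375), (181.70709228515625, 160.16737365722656), 86.52476501464844)
217 [368.01382488 209.15207373]
caddy top ((480.29132080078125, -303.7724304199219), (119.44126892089844, 114.02375793457031), 71.87874603271484) [[ 407.53235 -342.79858]
 [ 515.90063 -378.2633 ]
 [ 553.0503  -264.74628]
 [ 444.682   -229.28156]]
cap_knob
  T [(0.92, [235.7, 183.2]), (0.81, [213.7, 266.3]), (0.62, [159.9, 275.7])]
  S [(0.97, [181.3, 177.7]), (0.96, [167.7, 152.4]), (0.85, [258.7, 161.5])]
tub_rim
  T []
  S []
tub
  T [(0.44, [236.5, 190.3])]
  S [(0.83, [261.1, 198.7])]
cap
  T [(0.79, [207.5, 261.6]), (0.72, [160.8, 279.3]), (0.72, [238.0, 186.5]), (0.68, [229.8, 183.5]), (0.66, [156.9, 204.8])]
  S [(0.85, [181.2, 184.1]), (0.56, [261.2, 166.4])]
caddy
  T [(0.64, [365.4, 216.9]), (0.52, [234.4, 183.9])]
  S [(0.6, [243.4, 309.3])]
scoop
  T [(0.67, [365.7, 227.6])]
  S [(0.73, [217.5, 269.1]), (0.39, [238.0, 155.7])]
scoop_grip
  T [(0.72, [37
[... 170 characters left out ...]
1, 272.8])]
scoop_bowl
  T [(0.65, [362.5, 222.3]), (0.56, [234.2, 182.1]), (0.25, [361.8, 229.0])]
  S [(0.81, [227.9, 290.7])]
tray
  T [(0.66, [153.3, 204.9])]
  S [(0.56, [234.2, 155.3])]
turntable
  T [(0.65, [248.0, 171.8])]
  S [(0.68, [280.0, 208.0]), (0.52, [259.3, 173.6])]
bell
  T [(0.55, [231.6, 147.0])]
  S [(0.95, [303.0, 189.2])]
valve
  T [(0.44, [259.7, 140.4])]
  S [(0.67, [317.4, 207.8]), (0.42, [303.3, 157.2])]
cave
  T [(0.95, [276.6, 164.1]), (0.74, [163.5, 138.0])]
  S [(0.82, [285.9, 225.7])]
bottle
  T [(0.93, [350.9, 129.8])]
  S [(0.92, [352.6, 287.6])]
scraper
  T [(0.68, [165.3, 136.4]), (0.52, [360.3, 232.8])]
  S [(0.75, [261.8, 172.9]), (0.69, [304.6, 159.1])]
```

```bash
python3 -c "
import cv2
print(cv2.imread('pics/b_T.png').shape,cv2.imread('pics/b_S.png').shape)"
```

```text
(360, 780, 3) (594, 621, 3)
```

View pics/b_T.png

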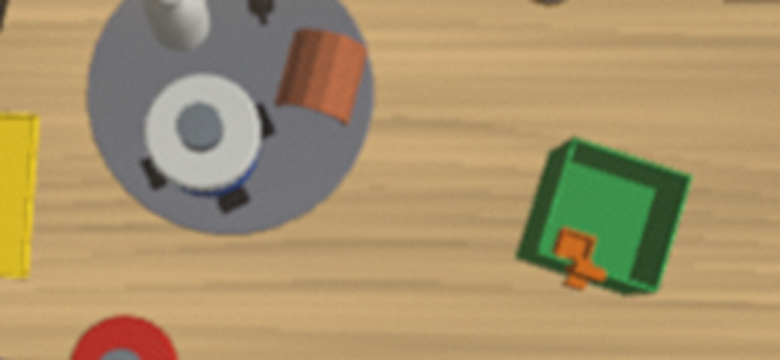

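View pics/b_S.png

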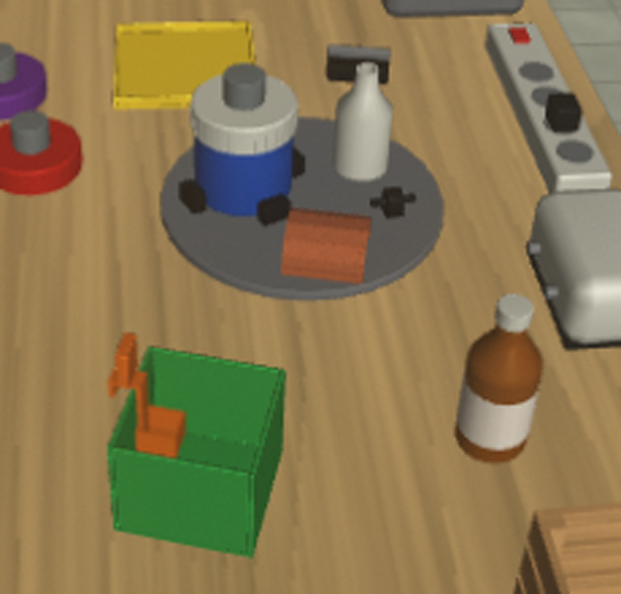

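```bash
cat >> h.py <<'E'
def go(xyz,yaw):
    """shift mm / turn deg from the present pose to tool-down pose with tool-y at angle yaw (deg)"""
    s=status.state(); M=R.from_rotvec(s["ee_rot"]).as_matrix()
    y=np.array([np.cos(np.radians(yaw)),np.sin(np.radians(yaw)),0]); z=np.array([0,0,-1.]); G=np.c_[np.cross(y,z),y,z]
    d=M.T@(np.array(xyz)-s["position"])*1000; r=np.degrees(R.from_matrix(M.T@G).as_rotvec())
    cy=np.degrees(np.arctan2(M[1,1],M[0,1]))
    print("t",round(s["time_s"],2),"pos",(s["position"]*1000).round(1),"yaw",cy.round(2),"q",s["joints"].round(2),"F",s["wrist_force"].round(1),"w",round(s["gripper_width"]*1000,1))
    print(" shift",d.round(1),"turn",r.round(2))
E
python3 - <<'E'
from h import *
S=cams.camera("side");T=cams.camera("top")
k=tri([ray(T,[235.7,183.2]),ray(S,[258.7,161.5])]);print("knob",k)
print(atz(T,[235.7,183.2],.138),atz(S,[258.7,161.5],.138))
# knob by colour near
for p,c,z in((T,(236,183),.152),(S,(260,161),.152)):
    h=cv2.cvtColor(p["color"],cv2.COLOR_BGR2HSV)[c[1]-14:c[1]+14,c[0]-14:c[0]+14]
    print(h[...,2][::3])
print("tt",atz(T,[247,171],.018), "bell",atz(T,[229,150],.02),atz(S,[303,189.2],.018))
for l,a,b in(("grip",[370.1,230.1],[215.6,265.5]),("tip",[362,235.1],[205.1,272.8]),("bowl",[362.5,222.3],[227.9,290.7])): print(l,tri([ray(T,a),ray(S,b)]))
go([k[0],k[1],.24],0)
E
```

```text
knob [0.54589522 0.05227157 0.13552726]
[[0.54609531 0.05210584 0.138     ]] [[0.5449371  0.04840052 0.138     ]]
[[112 116 129 156 176 186 187 188 186 188 188 186 187 186 186 188 188 187
  187 188 188 187 187 188 190 191 191 177]
 [150 175 187 188 188 188 187 187 189 190 186 190 189 186 187 186 190 189
  187 188 187 187 187 188 188 187 187 189]
 [188 190 188 190 188 188 189 188 181 159 142 134 123 120 119 122 126 131
  145 164 182 187 189 187 186 188 187 189]
 [190 189 185 188 188 189 179 152 125 116 119 118 119 119 121 120 120 121
  121 122 137 166 186 190 187 188 187 188]
 [189 188 190 187 191 184 155 120 118 116 116 118 118 118 119 121 120 121
  121 119 120 130 159 185 189 190 189 188]
 [189 189 190 189 189 187 173 140 119 115 118 119 120 120 120 121 123 123
  122 122 119 123 158 185 188 189 189 189]
 [188 187 188 189 187 188 189 185 152 112 105 112 117 120 120 122 120 116
  111 105 119 152 181 190 190 189 188 189]
 [191 189 190 188 189 189 189 190 190 188 177 157 142 128 118 119 133 147
  164 175 188 192 188 188 190 188 189 188]
 [179 192 191 190 189 189 189 189 188 189 190 190 
[... 1063 characters left out ...]
02 103 105 104
  101  97  91 133 153 156 155 155 156 156]
 [156 156 157 156 156 157 157 156 156 156 150 149 147 145 143 146 147 144
  153 156 156 155 155 156 156 155 156 155]
 [163 160 157 156 157 156 156 155 156 156 155 155 155 156 156 156 155 155
  155 156 156 156 155 156 156 156 156 167]]
tt [[0.60188536 0.02872757 0.018     ]] bell [[0.66338234 0.08198188 0.02      ]] [[0.67146789 0.08239615 0.018     ]]
grip [ 0.4291328  -0.29239371  0.12014034]
tip [ 0.4117349  -0.28005047  0.08837029]
bowl [ 0.45257985 -0.29317312  0.04397335]
t 2.7 pos [168.  497.4 221.4] yaw 71.33 q [ 1.1   0.34  1.52  0.    1.28 -0.15] F [-1.   0.5  0.2] w 85.4
 shift [-500.5 -300.8  -18.6] turn [ 0.   -0.   71.33]
```

move_arm:
  increments: [85,-500,-301,-19,0,0,86,85,-500,-301,-19,0,0,86,85,-500,-301,-19,0,0,86,85,-500,-301,-19,0,0,86,85,-500,-301,-19,0,0,86,85,-500,-301,-19,0,0,86,85,-500,-301,-19,0,0,86,85,-500,-301,-19,0,0,86,85,-500,-301,-19,0,0,86,85,-500,-301,-19,0,0,86]

```text
time_s: 3.7
position: [0.4922, 0.1143, 0.2379]
ee_rot: [2.492, 1.913, 0.001]
wrist_force: [0.2, 0.9, -0.0]
gripper_width: 0.0847
```

```bash
python3 - <<'E'
from h import *
go([.546,.051,.24],-100)
E
```

```text
t 3.7 pos [492.2 114.3 237.9] yaw -14.98 q [0.08 0.29 1.55 0.   1.3  0.34] F [ 0.2  0.9 -0. ] w 84.7
 shift [-47.3  68.3  -2. ] turn [ 0.000e+00 -4.000e-02  8.502e+01]
```

move_arm:
  increments: [85,-47,68,-2,0,0,86,85,-47,68,-2,0,0,86,85,-47,68,-2,0,0,86,85,-47,68,-2,0,0,86,85,-47,68,-2,0,0,86,85,-47,68,-2,0,0,86,85,-47,68,-2,0,0,86,85,-47,68,-2,0,0,86,85,-47,68,-2,0,0,86,85,-47,68,-2,0,0,86]

```text
time_s: 4.7
position: [0.5451, 0.0536, 0.2396]
ee_rot: [-3.127, 0.299, 0.0]
wrist_force: [-0.5, 0.3, -0.1]
gripper_width: 0.085
```

```bash
python3 - <<'E'
from h import *
s=status.state();p=cams.camera("wrist");cv2.imwrite("pics/c.png",p["color"])
print(proj(p,[.546,.051,.138],s))
print([(x["conf"],x["centre"]) for x in place_of("cap_knob",p)])
go([.546,.051,.24],-145)
E
```

```text
[[258.94736244 186.3645069 ]]
[(0.88, [256.8, 179.3]), (0.81, [233.4, 323.5])]
t 4.8 pos [545.1  53.6 239.6] yaw -100.63 q [-0.04  0.37  1.43  0.    1.34  1.71] F [ 0.  0. -0.] w 84.6
 shift [ 1.4  2.4 -0.4] turn [-1.000e-02  0.000e+00  4.437e+01]
```

View pics/c.png

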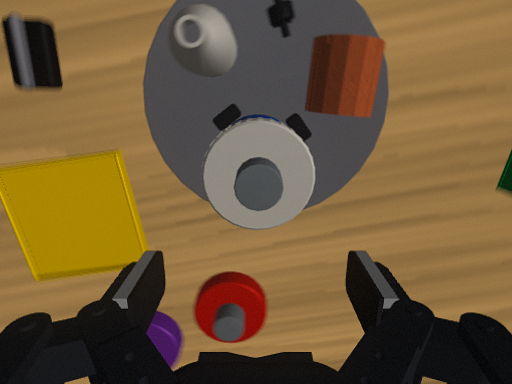

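```bash
cat >> h.py <<'E'
def circfit(w):
    w=np.asarray(w); A=np.c_[2*w,np.ones(len(w))]; q=np.linalg.lstsq(A,(w**2).sum(1),rcond=None)[0]
    return q[:2],np.sqrt(q[2]+q[:2]@q[:2])
E
python3 - <<'E'
from h import *
s=status.state();p=cams.camera("wrist");h=cv2.cvtColor(p["color"],cv2.COLOR_BGR2HSV)
m=(h[...,2]>150)&(h[...,1]<40); m[:, :200]=0;m[:110]=0;m[235:]=0;m[:,330:]=0
m=biggest(m); 
cs,_=cv2.findContours(m.astype(np.uint8),cv2.RETR_CCOMP,cv2.CHAIN_APPROX_NONE)
for c in cs:
    if len(c)<60: continue
    c=c[:,0,:]
    for z in(.123,.152):
        w=atz(p,c,z,s)[:,:2]
        cc,r=circfit(w)
        for _ in range(5):
            d=abs(np.linalg.norm(w-cc,axis=1)-r); k=d<np.percentile(d,70)+1e-4; cc,r=circfit(w[k])
        print(len(c),z,cc*1000,r*1000)
# tray
m=biggest(cv2.inRange(h,np.array((22,150,100)),np.array((34,255,255)))>0)
c=max(cv2.findContours(m.astype(np.uint8),0,2)[0],key=cv2.contourArea)[:,0,:]
q=cv2.approxPolyDP(c,8,True)[:,0];print(q,atz(p,q,.014,s)*1000)
E
```

```text
203 0.123 [550.315257    49.07987473] 47.39839353287286
203 0.152 [558.12126406  48.06297737] 42.2530175530992
[[120 151]
 [  0 169]
 [  0 198]
 [ 36 282]
 [120 271]
 [149 250]] [[583.06098987 212.88781769  14.        ]
 [588.20072438 362.57858812  14.        ]
 [553.15427476 378.52806701  14.        ]
 [429.60664462 382.37686242  14.        ]
 [424.5942978  264.47691605  14.        ]
 [448.1149245  216.69009742  14.        ]]
```

```bash
python3 - <<'E'
from h import *
im=cv2.imread("pics/c.png")[100:245,190:335]
cv2.imwrite("pics/c2.png",cv2.resize(im,None,fx=4,fy=4,interpolation=0))
g=cv2.cvtColor(im,cv2.COLOR_BGR2GRAY)
print(g[::4,68]);print(g[75,::4])
E
```

```text
[ 77  76  77  75  33 128 140 141 140 142 143 139 141 142 137  53  76  79
  81  76  77  80  78  79  77  75  80  75 139 140 140 139 127 123 124 130
 129]
[ 73  77  73  69 140 138 140 140 140 141 141 144  58  80  77  79  79  78
  79  79  78  80  90 140 140 139 141 139 141 138 139 159  75  76  75  77
  75]
```

View pics/c2.png

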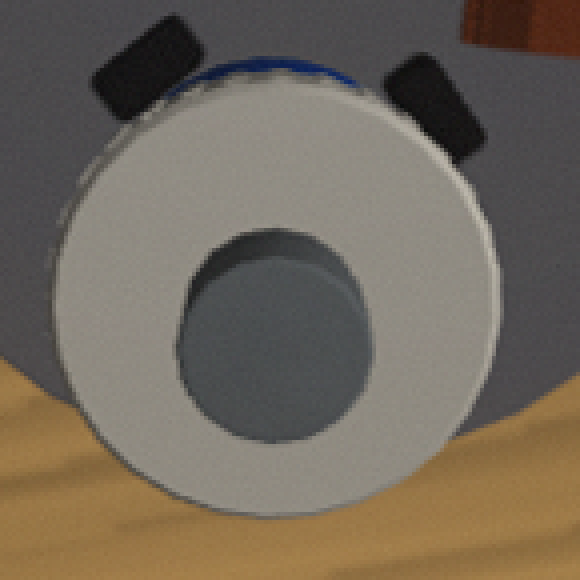

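```bash
python3 - <<'E'
from h import *
s=status.state();p=cams.camera("wrist")
c=lambda l:[(190+x/4-.4,100+y/4-.4) for x,y in l]
kn=c([(180,350),(372,350),(275,443),(205,415),(345,415),(275,257)])
w=atz(p,kn,.152,s)[:,:2];print(circfit(w))
pl=c([(57,297),(500,297),(278,516),(120,460),(435,460),(275,82)])
w=atz(p,pl,.123,s)[:,:2];print(circfit(w))
E
```

```text
(array([0.54923694, 0.05094325]), np.float64(0.019274866456004666))
(array([0.54914367, 0.0500721 ]), np.float64(0.049481015514741836))
```

```bash
python3 - <<'E'
from h import *
go([.548,.0505,.144],-145)
E
```

```text
t 4.9 pos [545.1  53.5 239.6] yaw -100.32 q [-0.04  0.37  1.43  0.    1.34  1.71] F [-0.4  0.1 -0.3] w 84.8
 shift [ 3.4  2.5 95.6] turn [-0.000e+00  1.000e-02  4.468e+01]
```

move_arm:
  increments: [80,3,2.5,30,0,0,44.5,80,3,2.5,50,0,0,44.5,80,3,2.5,65,0,0,44.5,80,3,2.5,78,0,0,44.5,80,3,2.5,85,0,0,44.5,80,3,2.5,90,0,0,44.5,80,3,2.5,93,0,0,44.5,80,3,2.5,95.5,0,0,44.5]

```text
time_s: 5.7
position: [0.5478, 0.0506, 0.1443]
ee_rot: [-2.789, 1.446, -0.001]
wrist_force: [-0.2, -0.1, 1.0]
gripper_width: 0.0799
```

```bash
python3 - <<'E'
from h import *
s=status.state();p=cams.camera("wrist");cv2.imwrite("pics/d.png",p["color"])
go([.548,.0505,.144],-145)
E
```

```text
t 5.75 pos [547.6  50.6 143.9] yaw -144.87 q [-0.05  0.46  1.57  0.    1.11  2.48] F [ 0.1 -0.8 -0.9] w 79.9
 shift [ 0.3 -0.3 -0.1] turn [-0.    0.01  0.13]
```

View pics/d.png

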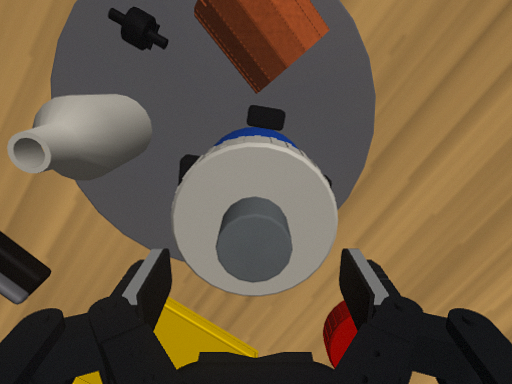

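move_arm:
  increments: [30,0,0,0,0,0,0,30,0,0,0,0,0,0,30,0,0,0,0,0,0,30,0,0,0,0,0,0,30,0,0,0,0,0,0,30,0,0,0,0,0,0]
  squeeze: 35

```text
time_s: 6.35
position: [0.5476, 0.0506, 0.1442]
ee_rot: [-2.786, 1.452, -0.0]
wrist_force: [0.2, -0.2, -0.3]
gripper_width: 0.03
```

```bash
python3 - <<'E'
from h import *
s=status.state();p=cams.camera("wrist");cv2.imwrite("pics/e.png",p["color"])
go([.548,.0505,.144],-145);print(s["moment"])
E
```

```text
t 6.4 pos [547.6  50.5 144.2] yaw -145.05 q [-0.05  0.46  1.57  0.    1.11  2.48] F [0.5 0.7 0.8] w 30.1
 shift [ 0.3 -0.3  0.2] turn [-0.01 -0.   -0.05]
[ 0.00709326 -0.06656882 -0.04010281]
```

View pics/e.png

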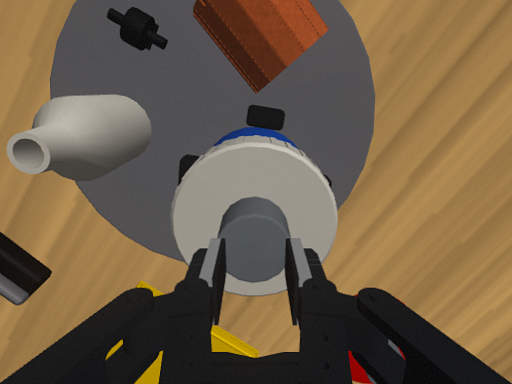

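```bash
python3 - <<'E'
from h import *
s=status.state();p=cams.camera("wrist")
M=R.from_rotvec(s["ee_rot"]).as_matrix()
for n,v in (("tipL",(0,-15,17)),("tipR",(0,15,17)),("gpL",(0,-15,-2)),("gpR",(0,15,-2)),("tip x+11 L",(11,-15,17)),("tip -11",(-11,-15,17)),("tip20",(0,20,17))):
    print(n,proj(p,s["position"]+M@np.array(v)/1e3,s).round(0))
for q in((.548,.0505),(.546,.051),(.5495,.0505)):
  print(proj(p,[[*q,.152],[*q,.123]],s).round(0))
cv2.imwrite("pics/e2.png",cv2.resize(p["color"][170:320,170:350],None,fx=4,fy=4,interpolation=2))
E
```

```text
tipL [[231. 230.]]
tipR [[282. 230.]]
gpL [[228. 245.]]
gpR [[285. 245.]]
tip x+11 L [[230. 212.]]
tip -11 [[231. 247.]]
tip20 [[290. 230.]]
[[256. 250.]
 [256. 226.]]
[[258. 252.]
 [258. 229.]]
[[253. 248.]
 [254. 225.]]
```

View pics/e2.png

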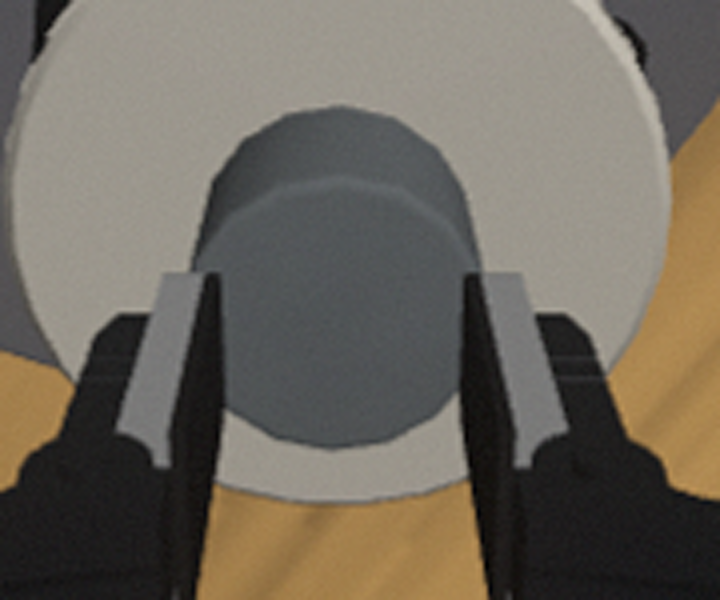

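move_arm:
  increments: [66,0,0,0,0,0,0,66,0,0,0,0,0,0,66,0,0,0,0,0,0,66,0,0,0,0,0,0,66,0,0,4,0,0,0,66,0,0,8,0,0,0]
  squeeze: 35

```text
time_s: 7.05
position: [0.5476, 0.0506, 0.1359]
ee_rot: [-2.786, 1.452, -0.0]
wrist_force: [-0.6, -0.7, 0.6]
gripper_width: 0.0659
```

```bash
python3 - <<'E'
from h import *
s=status.state();p=cams.camera("wrist");cv2.imwrite("pics/f.png",p["color"])
go([.548,.0505,.144],-145)
E
```

```text
t 7.1 pos [547.1  50.6 135.1] yaw -145.06 q [-0.05  0.47  1.58  0.    1.09  2.48] F [-0.   0.  -1.1] w 66.0
 shift [ 0.6 -0.7 -8.9] turn [ 0.06  0.05 -0.06]
```

View pics/f.png

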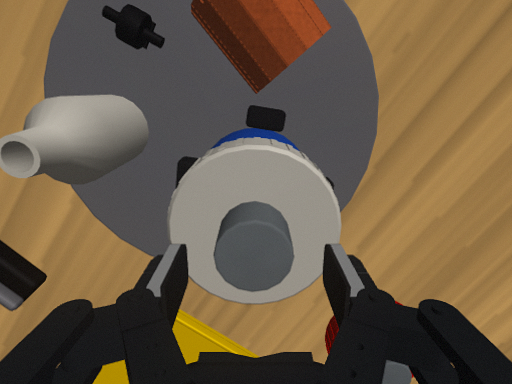

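move_arm:
  increments: [60,0,0,2,0,0,0,60,0,0,4,0,0,0,60,0,0,6,0,0,0,60,0,0,8,0,0,0,60,0,0,8,0,0,0]

```text
time_s: 7.6
position: [0.5474, 0.0506, 0.1278]
ee_rot: [2.786, -1.452, -0.001]
wrist_force: [0.4, -0.8, 0.5]
gripper_width: 0.0599
```

```bash
python3 - <<'E'
from h import *
s=status.state();p=cams.camera("wrist");cv2.imwrite("pics/g.png",p["color"])
go([.548,.0505,.144],-145)
print(proj(p,[[.548,.0505,.152],[.548,.0505,.123]],s).round(0))
E
```

```text
t 7.65 pos [547.5  50.5 128. ] yaw -145.06 q [-0.05  0.48  1.59  0.    1.08  2.48] F [ 0.  -0.7 -0.6] w 60.1
 shift [  0.3  -0.4 -16. ] turn [ 0.01  0.01 -0.06]
[[255. 267.]
 [255. 238.]]
```

View pics/g.png

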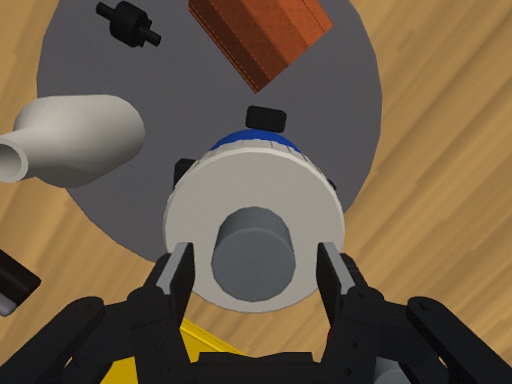

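move_arm:
  increments: [60,0,0,2,0,0,0,60,0,0,4,0,0,0,60,0,0,6,0,0,0,60,0,0,8,0,0,0,60,0,0,8,0,0,0]

```text
time_s: 8.15
position: [0.5474, 0.0506, 0.1198]
ee_rot: [2.786, -1.452, -0.001]
wrist_force: [1.0, -0.3, 0.6]
gripper_width: 0.0598
```

```bash
python3 - <<'E'
from h import *
s=status.state();p=cams.camera("wrist");cv2.imwrite("pics/i.png",p["color"])
S=cams.camera("side");cv2.imwrite("pics/iS.png",cv2.resize(S["color"][100:230,180:350],None,fx=4,fy=4,interpolation=2))
go([.548,.0505,.144],-145)
print(proj(S,[s["position"],s["position"]+[0,0,-.017]]))
E
```

```text
t 8.25 pos [547.6  50.6 120.1] yaw -145.05 q [-0.05  0.49  1.6   0.    1.06  2.48] F [-0.3 -1.5  0.7] w 60.0
 shift [  0.3  -0.3 -23.9] turn [-0.    0.   -0.05]
[[259.51654104 166.93269771]
 [259.45083216 172.39300836]]
```

View pics/iS.png

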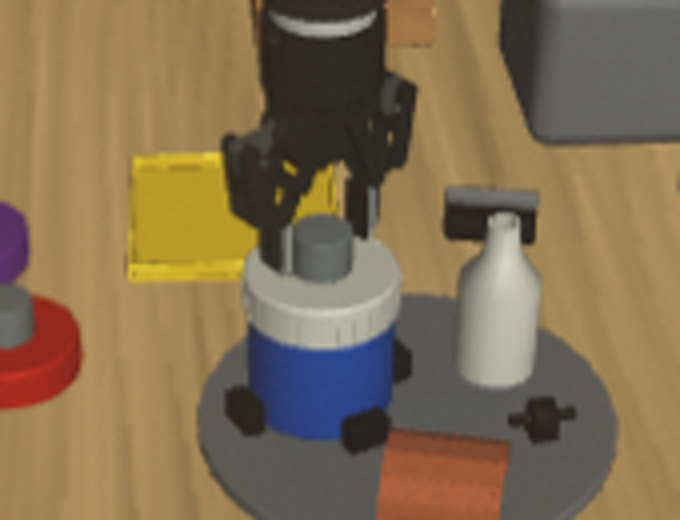

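View pics/i.png

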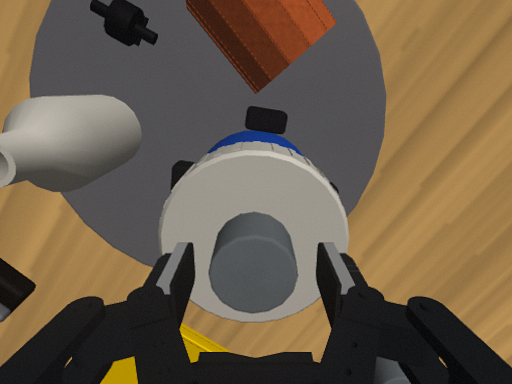

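```bash
python3 - <<'E'
from h import *
s=status.state();S=cams.camera("side");M=R.from_rotvec(s["ee_rot"]).as_matrix()
for Z in(-20,-16,-12,-8,-4,0,17):
    print(Z,[ (proj(S,s["position"]+M@np.array([x,y,Z])/1e3)[0]-[180,100])*4 for x,y in((0,33),(0,-33))])
E
```

```text
-20 [array([278.29458814, 259.58176345]), array([357.96942662, 223.26570497])]
-16 [array([278.30518276, 264.88623271]), array([357.83546329, 228.49036492])]
-12 [array([278.31581455, 270.17111532]), array([357.70184778, 233.69654968])]
-8 [array([278.32648274, 275.43647688]), array([357.5685801, 238.8843159])]
-4 [array([278.33718661, 280.68238314]), array([357.43566018, 244.05372045])]
0 [array([278.3479254 , 285.90890004]), array([357.30308799, 249.20482044])]
17 [array([278.39393823, 307.90682326]), array([356.74353302, 270.89412071])]
```

move_arm:
  increments: [30,0,0,0,0,0,0,30,0,0,0,0,0,0,30,0,0,0,0,0,0,30,0,0,0,0,0,0,30,0,0,0,0,0,0]
  squeeze: 35

```text
time_s: 8.8
position: [0.5478, 0.0505, 0.1205]
ee_rot: [-2.786, 1.452, -0.001]
wrist_force: [-0.7, 0.1, 3.5]
gripper_width: 0.0386
```

```bash
python3 - <<'E'
from h import *
s=status.state();p=cams.camera("wrist");cv2.imwrite("pics/j.png",p["color"])
S=cams.camera("side");cv2.imwrite("pics/jS.png",cv2.resize(S["color"][100:230,180:350],None,fx=4,fy=4,interpolation=2))
go([.548,.0505,.144],-145)
E
```

```text
t 8.9 pos [547.8  50.5 120.5] yaw -145.06 q [-0.05  0.49  1.6   0.    1.06  2.48] F [-0.5  0.9  4.1] w 38.8
 shift [  0.1  -0.1 -23.5] turn [-0.04 -0.02 -0.06]
```

View pics/jS.png

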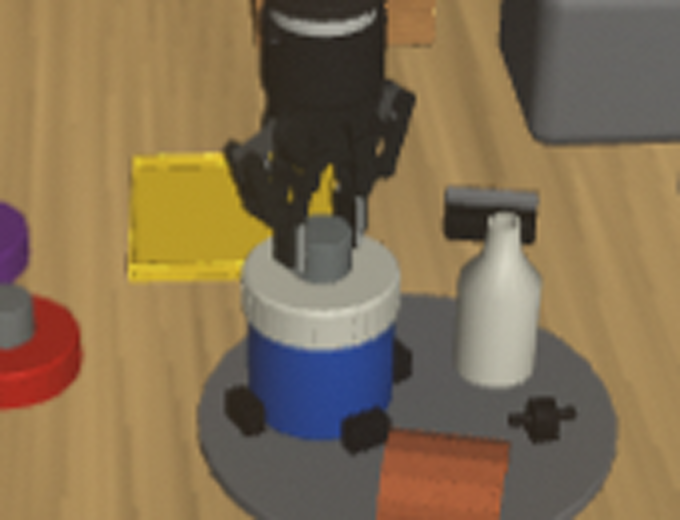

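View pics/j.png

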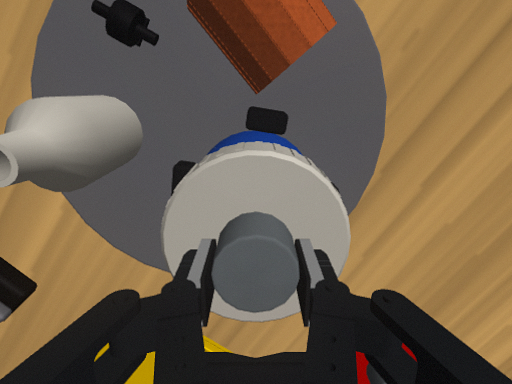

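move_arm:
  increments: [30,0,0,-0.3,0,0,-8.5,30,0,0,-0.6,0,0,-17,30,0,0,-1,0,0,-25.5,30,0,0,-1.3,0,0,-34,30,0,0,-1.6,0,0,-42.5,30,0,0,-2,0,0,-51,30,0,0,-2.3,0,0,-59.5,30,0,0,-2.6,0,0,-68,30,0,0,-3,0,0,-76.5,30,0,0,-3.3,0,0,-85]

```text
time_s: 9.9
position: [0.5472, 0.0504, 0.1231]
ee_rot: [-3.032, -0.821, 0.002]
wrist_force: [-1.4, -1.1, 1.4]
gripper_width: 0.0387
```

```bash
python3 - <<'E'
from h import *
s=status.state();p=cams.camera("wrist");cv2.imwrite("pics/k.png",p["color"])
go([.548,.0505,.144],-60);print(s["moment"])
E
```

```text
t 9.95 pos [547.3  50.4 123.1] yaw -59.29 q [-0.05  0.48  1.59 -0.    1.07  0.99] F [-1.   0.6  0.1] w 38.5
 shift [  0.6   0.3 -20.9] turn [-0.02  0.04  0.71]
[-0.14809547 -0.02844963 -0.01619988]
```

View pics/k.png

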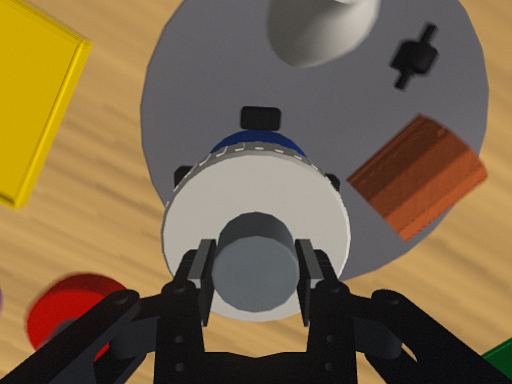

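move_arm:
  increments: [30,0,0,-0.3,0,0,-8.5,30,0,0,-0.6,0,0,-17,30,0,0,-1,0,0,-25.5,30,0,0,-1.3,0,0,-34,30,0,0,-1.6,0,0,-42.5,30,0,0,-2,0,0,-51,30,0,0,-2.3,0,0,-59.5,30,0,0,-2.6,0,0,-68,30,0,0,-3,0,0,-76.5,30,0,0,-3.3,0,0,-85]

```text
time_s: 10.95
position: [0.548, 0.0502, 0.1266]
ee_rot: [1.685, 2.65, 0.0]
wrist_force: [1.8, -1.3, 0.4]
gripper_width: 0.0387
```

move_arm:
  increments: [30,0,0,-0.3,0,0,-8.5,30,0,0,-0.6,0,0,-17,30,0,0,-1,0,0,-25.5,30,0,0,-1.3,0,0,-34,30,0,0,-1.6,0,0,-42.5,30,0,0,-2,0,0,-51,30,0,0,-2.3,0,0,-59.5,30,0,0,-2.6,0,0,-68,30,0,0,-3,0,0,-76.5,30,0,0,-3.3,0,0,-85]

```text
time_s: 11.95
position: [0.5482, 0.0504, 0.1299]
ee_rot: [-0.548, 3.092, -0.001]
wrist_force: [1.6, -0.8, -0.9]
gripper_width: 0.0388
```

```bash
python3 - <<'E'
from h import *
s=status.state();p=cams.camera("wrist");cv2.imwrite("pics/l.png",p["color"])
S=cams.camera("side");cv2.imwrite("pics/lS.png",cv2.resize(S["color"][100:230,180:350],None,fx=4,fy=4,interpolation=2))
go([.548,.0505,.144],110);print(s["moment"])
E
```

```text
t 12.05 pos [548.1  50.6 130. ] yaw 109.87 q [-0.05  0.48  1.59  0.    1.08 -1.97] F [2.7 0.9 0.6] w 38.2
 shift [  0.1  -0.  -14. ] turn [-0.01  0.06 -0.13]
[-0.15171817 -0.39194691 -0.07355621]
```

View pics/lS.png

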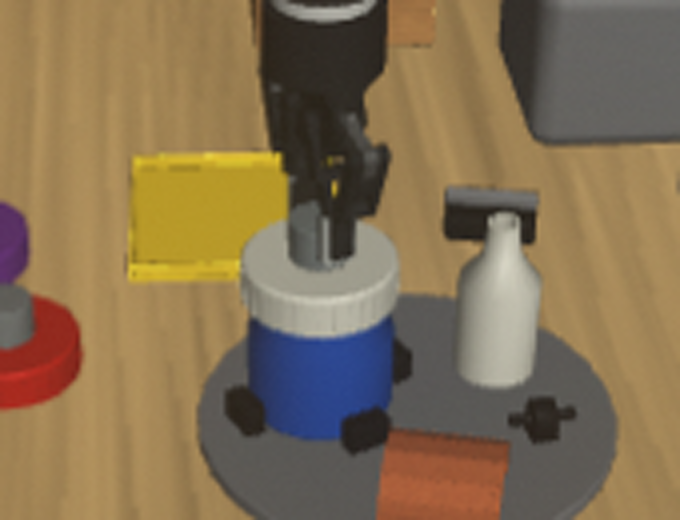

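move_arm:
  increments: [30,0,0,-0.3,0,0,-8.5,30,0,0,-0.6,0,0,-17,30,0,0,-1,0,0,-25.5,30,0,0,-1.3,0,0,-34,30,0,0,-1.6,0,0,-42.5,30,0,0,-2,0,0,-51,60,0,0,-2,0,0,-51,60,0,0,-2,0,0,-51,60,0,0,-2,0,0,-51,60,0,0,-2,0,0,-51]

```text
time_s: 13.05
position: [0.5474, 0.0506, 0.1319]
ee_rot: [1.819, -2.561, -0.001]
wrist_force: [0.6, 0.1, -0.3]
gripper_width: 0.0603
```

```bash
python3 - <<'E'
from h import *
s=status.state();p=cams.camera("wrist");cv2.imwrite("pics/m.png",p["color"])
go([.548,.0505,.144],-20);print(s["moment"])
E
```

```text
t 13.1 pos [547.5  50.6 132. ] yaw 160.83 q [-0.05  0.47  1.58  0.    1.09 -2.85] F [0.4 0.5 0.3] w 59.8
 shift [ -0.1  -0.5 -12. ] turn [-0.0000e+00  3.0000e-02 -1.7917e+02]
[-0.0128687   0.04802135  0.03058372]
```

View pics/m.png

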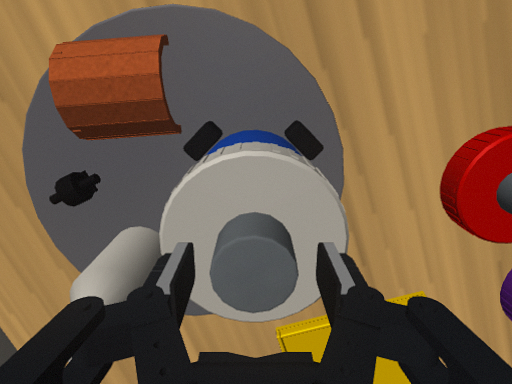

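Knob free between the open fingers at (254,275), cap still centred. Turning the hand back 170°.

move_arm:
  increments: [60,0,0,0,0,0,8.5,60,0,0,0,0,0,17,60,0,0,0,0,0,25.5,60,0,0,0,0,0,34,60,0,0,0,0,0,42.5,60,0,0,0,0,0,51,60,0,0,0,0,0,59.5,60,0,0,0,0,0,68,60,0,0,0,0,0,76.5,60,0,0,0,0,0,85]

```text
time_s: 14.1
position: [0.5475, 0.0506, 0.1321]
ee_rot: [-0.396, -3.116, -0.0]
wrist_force: [0.4, -0.8, -0.1]
gripper_width: 0.0599
```

move_arm:
  increments: [60,0,0,0,0,0,8.5,60,0,0,0,0,0,17,60,0,0,0,0,0,25.5,60,0,0,0,0,0,34,60,0,0,0,0,0,42.5,60,0,0,0,0,0,51,60,0,0,0,0,0,59.5,60,0,0,0,0,0,68,60,0,0,0,0,0,76.5,60,0,0,0,0,0,85]

```text
time_s: 15.1
position: [0.5475, 0.0506, 0.132]
ee_rot: [-2.398, -2.03, 0.0]
wrist_force: [-1.4, -0.4, 0.3]
gripper_width: 0.0602
```

move_arm:
  increments: [30,0,0,0,0,0,0,30,0,0,0,0,0,0,30,0,0,0,0,0,0,30,0,0,0,0,0,0,30,0,0,0,0,0,0]
  squeeze: 35

```text
time_s: 15.6
position: [0.5478, 0.0505, 0.1322]
ee_rot: [2.389, 2.04, 0.001]
wrist_force: [0.6, -0.0, 2.2]
gripper_width: 0.0385
```

```bash
python3 - <<'E'
from h import *
go([.548,.0505,.144],-20)
E
```

```text
t 15.6 pos [547.8  50.5 132.2] yaw -9.0 q [-0.05  0.47  1.58  0.    1.09  0.11] F [ 0.6 -0.   2.2] w 38.5
 shift [  0.    0.2 -11.8] turn [ 3.0e-02 -1.0e-02  1.1e+01]
```

move_arm:
  increments: [30,0,0,-0.3,0,0,-8.5,30,0,0,-0.6,0,0,-17,30,0,0,-1,0,0,-25.5,30,0,0,-1.3,0,0,-34,30,0,0,-1.6,0,0,-42.5,30,0,0,-2,0,0,-51,30,0,0,-2.3,0,0,-59.5,30,0,0,-2.6,0,0,-68,30,0,0,-3,0,0,-76.5,30,0,0,-3.3,0,0,-85]

```text
time_s: 16.6
position: [0.5475, 0.0505, 0.1355]
ee_rot: [-0.374, -3.119, -0.0]
wrist_force: [-0.4, -0.3, 2.3]
gripper_width: 0.0386
```

move_arm:
  increments: [30,0,0,-0.3,0,0,-8.5,30,0,0,-0.6,0,0,-17,30,0,0,-1,0,0,-25.5,30,0,0,-1.1,0,0,-34,30,0,0,-1.1,0,0,-42.5,30,0,0,-1.1,0,0,-51,30,0,0,-1.1,0,0,-59.5,30,0,0,-1.1,0,0,-64]

```text
time_s: 17.4
position: [0.5485, 0.0504, 0.1377]
ee_rot: [-1.332, 2.842, -0.002]
wrist_force: [0.0, 0.7, 8.6]
gripper_width: 0.039
```

```bash
python3 - <<'E'
from h import *
s=status.state();p=cams.camera("wrist");cv2.imwrite("pics/n.png",p["color"])
go([.548,.0505,.144],-20)
E
```

```text
t 17.45 pos [548.5  50.4 137.8] yaw 140.41 q [-0.05  0.47  1.58  0.    1.1  -2.5 ] F [ 0.6 -0.5  7.8] w 38.6
 shift [ 0.3  0.4 -6.2] turn [1.2000e-01 2.1000e-01 1.6041e+02]
```

View pics/n.png

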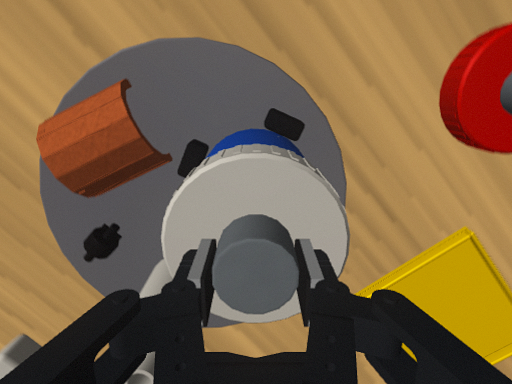

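move_arm:
  increments: [30,0,0,-1,0,0,0,30,0,0,-2,0,0,0,30,0,0,-3,0,0,0,30,0,0,-4,0,0,0,30,0,0,-4,0,0,0]

```text
time_s: 17.95
position: [0.5475, 0.0505, 0.1403]
ee_rot: [1.326, -2.848, -0.0]
wrist_force: [0.9, 0.3, -0.1]
gripper_width: 0.0388
```

move_arm:
  increments: [30,0,0,-2,0,0,0,30,0,0,-4,0,0,0,30,0,0,-7,0,0,0,30,0,0,-11,0,0,0,30,0,0,-16,0,0,0,30,0,0,-22,0,0,0,30,0,0,-28,0,0,0,30,0,0,-32,0,0,0,30,0,0,-34,0,0,0]

```text
time_s: 18.85
position: [0.5478, 0.0506, 0.1751]
ee_rot: [-1.326, 2.847, -0.001]
wrist_force: [-0.3, 0.7, 0.3]
gripper_width: 0.0387
```

```bash
python3 - <<'E'
from h import *
s=status.state();p=cams.camera("wrist");cv2.imwrite("pics/o.png",p["color"])
S=cams.camera("side");cv2.imwrite("pics/oS.png",cv2.resize(S["color"][80:230,180:350],None,fx=4,fy=4,interpolation=2))
go([.505,.299,.22],90)
E
```

```text
t 18.95 pos [547.7  50.5 174.8] yaw 139.94 q [-0.05  0.43  1.53  0.    1.19 -2.49] F [ 0.2 -0.3  0.1] w 38.8
 shift [-162.7  192.6  -45.2] turn [-1.000e-02  3.000e-02  4.994e+01]
```

View pics/oS.png

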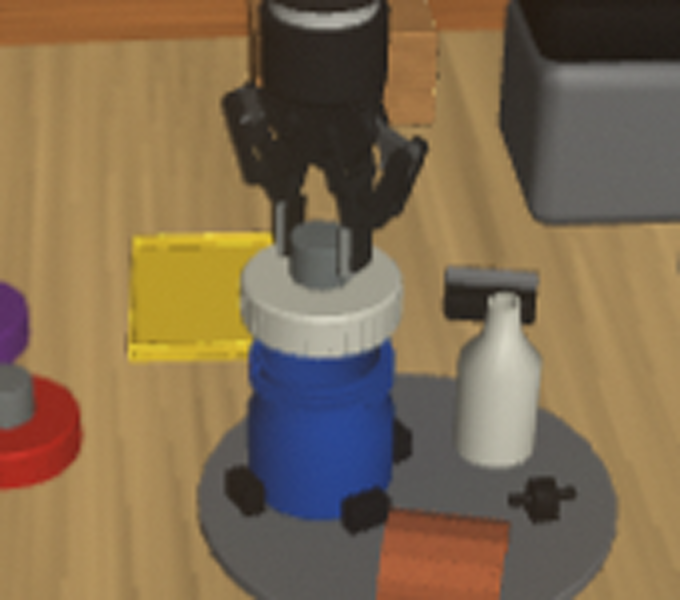

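View pics/o.png

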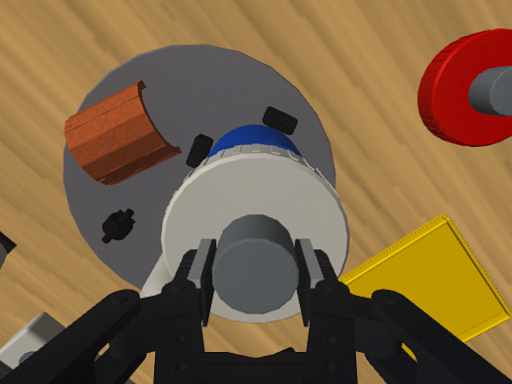

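move_arm:
  increments: [30,-8,9,-10,0,0,0,30,-24,28,-15,0,0,5,30,-44,52,-15,0,0,13,30,-66,78,-15,0,0,21,30,-88,104,-15,0,0,29,30,-110,130,-15,0,0,37,30,-130,154,-15,0,0,44,30,-146,172,-15,0,0,50,30,-157,185,-15,0,0,50,30,-162,191,-15,0,0,50]

```text
time_s: 19.95
position: [0.505, 0.2992, 0.1896]
ee_rot: [0.006, -3.142, -0.0]
wrist_force: [-0.2, -0.9, -0.4]
gripper_width: 0.0386
```

```bash
python3 - <<'E'
from h import *
s=status.state();p=cams.camera("wrist");cv2.imwrite("pics/q.png",p["color"])
T=cams.camera("top");cv2.imwrite("pics/qT.png",cv2.resize(T["color"][90:270,80:330],None,fx=3,fy=3,interpolation=2))
S=cams.camera("side");cv2.imwrite("pics/qS.png",cv2.resize(S["color"][60:260,130:380],None,fx=3,fy=3,interpolation=2))
go([.506,.297,.032],90)
h=cv2.cvtColor(p["color"],cv2.COLOR_BGR2HSV)
m=biggest(cv2.inRange(h,np.array((22,150,100)),np.array((34,255,255)))>0)
c=max(cv2.findContours(m.astype(np.uint8),0,2)[0],key=cv2.contourArea)[:,0,:]
q=cv2.approxPolyDP(c,6,True)[:,0];print(np.c_[q,atz(p,q,.014,s)*1000].round(0))
E
```

```text
t 20.1 pos [505.6 297.3 189.5] yaw 90.06 q [ 0.4   0.48  1.4  -0.    1.26 -1.17] F [ 0.7 -1.1 -0.8] w 38.5
 shift [ -0.4  -0.2 157.5] turn [-0.02 -0.    0.06]
[[179.  86. 424. 225.  14.]
 [182. 180. 520. 222.  14.]
 [183.  89. 426. 229.  14.]
 [187. 174. 513. 227.  14.]
 [219. 150. 487. 262.  14.]
 [259. 143. 479. 304.  14.]
 [304. 157. 494. 352.  14.]
 [329. 182. 521. 380.  14.]
 [339.  92. 429. 383.  14.]]
```

View pics/q.png

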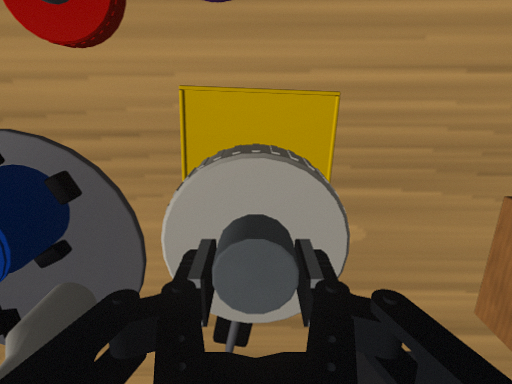

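View pics/qS.png

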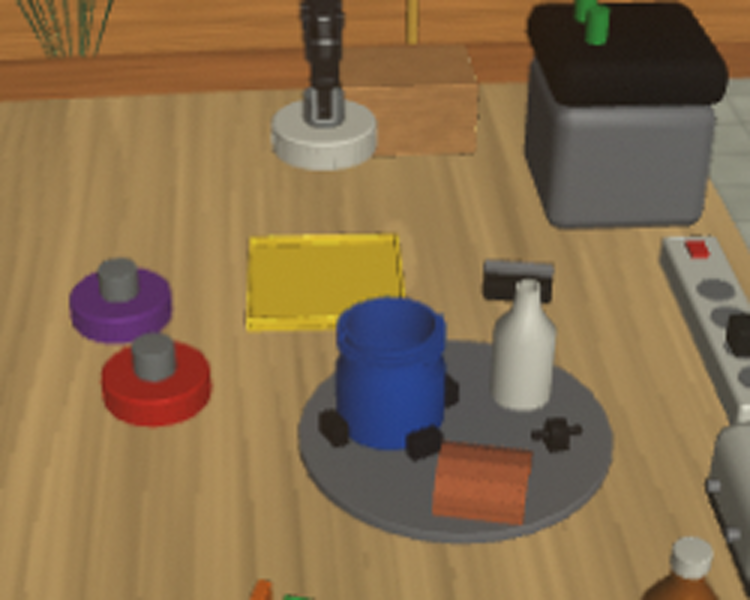

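move_arm:
  increments: [30,0,1,10,0,0,0,30,0,3,30,0,0,0,30,1,3,52,0,0,0,30,1,3,74,0,0,0,30,1,3,95,0,0,0,30,1,3,115,0,0,0,30,1,3,130,0,0,0,30,1,3,142,0,0,0,30,1,3,148,0,0,0,30,1,3,151,0,0,0]

```text
time_s: 21.1
position: [0.5047, 0.3, 0.0379]
ee_rot: [-0.002, -3.141, 0.0]
wrist_force: [0.7, 0.2, -0.2]
gripper_width: 0.0386
```

```bash
python3 - <<'E'
from h import *
s=status.state()
S=cams.camera("side");cv2.imwrite("pics/rS.png",cv2.resize(S["color"][90:200,160:320],None,fx=4.5,fy=4.5,interpolation=2))
go([.505,.3,.0295],90)
E
```

```text
t 21.15 pos [504.7 300.1  37.9] yaw 89.93 q [ 0.41  0.65  1.56  0.    0.93 -1.16] F [-0.2  0.1 -0.1] w 39.1
 shift [-0.3 -0.1  8.4] turn [-0.01 -0.02 -0.07]
```

View pics/rS.png

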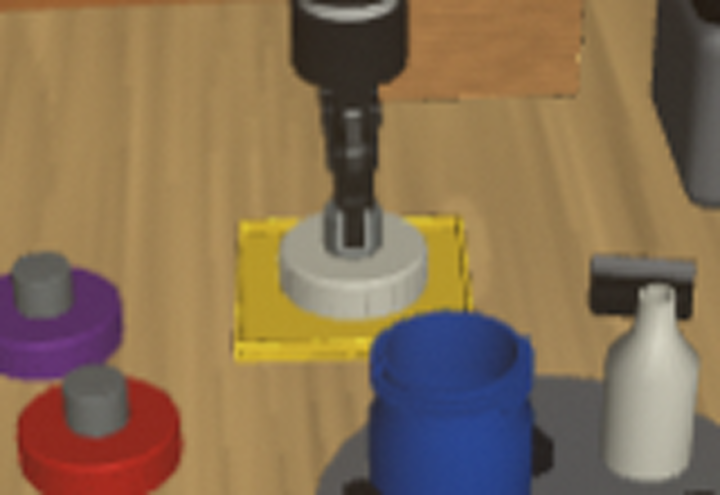

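Well placed above the tray; lowering until the force shows touch-down.

move_arm:
  increments: [30,0,0,2,0,0,0,30,0,0,4,0,0,0,30,0,0,6,0,0,0,30,0,0,6,0,0,0]

```text
time_s: 21.55
position: [0.5046, 0.3005, 0.0324]
ee_rot: [0.001, 3.142, 0.0]
wrist_force: [0.0, 0.7, -0.7]
gripper_width: 0.0386
```

move_arm:
  increments: [30,0,0,1,0,0,0,30,0,0,2,0,0,0,30,0,0,2,0,0,0]

```text
time_s: 21.85
position: [0.5045, 0.3004, 0.0304]
ee_rot: [-0.001, -3.141, 0.0]
wrist_force: [-0.1, 0.2, -0.4]
gripper_width: 0.0389
```

move_arm:
  increments: [30,0,0,0.7,0,0,0,30,0,0,1.4,0,0,0,30,0,0,1.4,0,0,0]

```text
time_s: 22.15
position: [0.5047, 0.3006, 0.0301]
ee_rot: [0.001, 3.141, 0.0]
wrist_force: [-2.3, -0.7, 7.1]
gripper_width: 0.039
```

move_arm:
  increments: [60,0,0,0,0,0,0,60,0,0,0,0,0,0,60,0,0,0,0,0,0,60,0,0,0,0,0,0,60,0,0,-6,0,0,0,60,0,0,-20,0,0,0,60,0,0,-45,0,0,0,60,0,0,-80,0,0,0,60,0,0,-120,0,0,0,60,0,0,-150,0,0,0]

```text
time_s: 23.15
position: [0.5052, 0.3007, 0.183]
ee_rot: [0.001, 3.138, 0.002]
wrist_force: [0.5, 0.4, -0.1]
gripper_width: 0.06
```

```bash
python3 - <<'E'
from h import *
s=status.state();p=cams.camera("wrist");cv2.imwrite("pics/t.png",p["color"])
S=cams.camera("side");cv2.imwrite("pics/tS.png",cv2.resize(S["color"][110:340,130:320],None,fx=2.6,fy=2.6,interpolation=2))
T=cams.camera("top");cv2.imwrite("pics/tT.png",cv2.resize(T["color"][140:260,170:430],None,fx=3,fy=3,interpolation=2))
M,t=0,0
go([.43,-.285,.22],-18)
E
```

```text
t 23.3 pos [505.8 301.  182.7] yaw 89.95 q [ 0.41  0.49  1.41  0.    1.24 -1.16] F [ 0.2  0.4 -0. ] w 60.0
 shift [  75.1 -586.   -39.3] turn [4.2000e-01 9.0000e-02 1.0795e+02]
```

View pics/t.png

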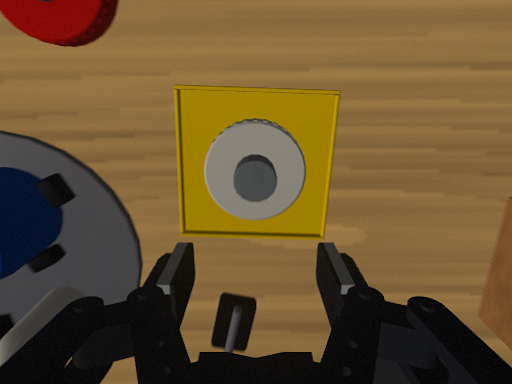

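View pics/tS.png

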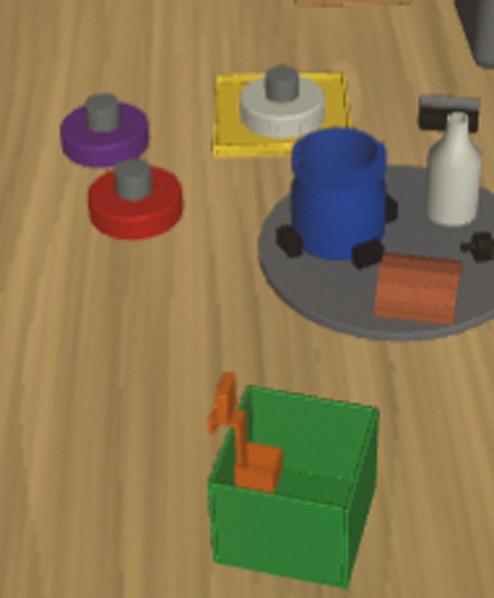

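View pics/tT.png

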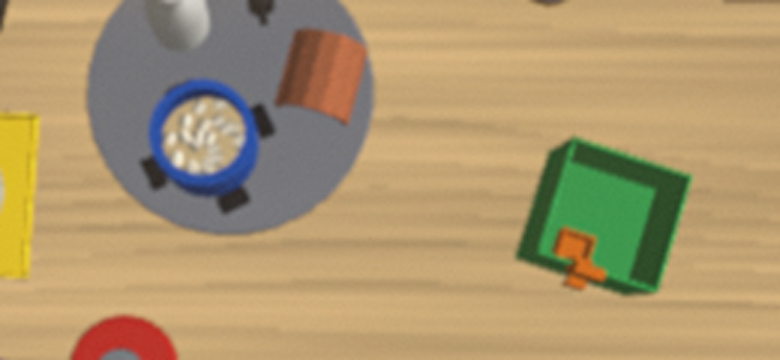

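move_arm:
  increments: [60,75,-586,-39,0,0,108,60,75,-586,-39,0,0,108,60,75,-586,-39,0,0,108,60,75,-586,-39,0,0,108,60,75,-586,-39,0,0,108,60,75,-586,-39,0,0,108,60,75,-586,-39,0,0,108,60,75,-586,-39,0,0,108,60,75,-586,-39,0,0,108,60,75,-586,-39,0,0,108]

```text
time_s: 24.3
position: [0.4396, -0.1959, 0.2115]
ee_rot: [-2.149, -2.29, 0.0]
wrist_force: [0.8, 0.6, -1.1]
gripper_width: 0.0603
```

```bash
python3 - <<'E'
from h import *
go([.43,-.285,.21],-18)
E
```

```text
t 24.3 pos [ 439.6 -195.9  211.5] yaw 3.64 q [-0.58  0.27  1.65  0.    1.22 -0.64] F [ 0.8  0.6 -1.1] w 60.3
 shift [-88.3 -15.3   1.5] turn [-0.07 -0.05 21.64]
```

move_arm:
  increments: [60,-88,-15,1,0,0,21.6,60,-88,-15,1,0,0,21.6,60,-88,-15,1,0,0,21.6,60,-88,-15,1,0,0,21.6]

```text
time_s: 24.7
position: [0.4311, -0.2838, 0.2099]
ee_rot: [-2.536, -1.85, 0.001]
wrist_force: [0.1, -0.2, 0.4]
gripper_width: 0.06
```

```bash
python3 - <<'E'
from h import *
s=status.state();p=cams.camera("wrist");cv2.imwrite("pics/u.png",p["color"])
go([.43,-.285,.21],-18)
for l in("scoop","scoop_grip","scoop_tip","scoop_bowl","caddy"): print(l,[(x["conf"],x["centre"]) for x in place_of(l,p)])
E
```

```text
t 24.75 pos [ 431.3 -283.   210.1] yaw -17.54 q [-0.73  0.34  1.57  0.    1.24 -0.42] F [ 0.7  0.2 -0.4] w 60.0
 shift [-2.3 -0.7  0.1] turn [-0.12 -0.07  0.46]
scoop [(0.57, [252.1, 181.1])]
scoop_grip [(0.94, [252.8, 186.6])]
scoop_tip [(0.68, [244.4, 175.7])]
scoop_bowl [(0.62, [278.1, 166.0]), (0.44, [250.2, 186.4])]
caddy [(0.84, [302.5, 171.8])]
```

View pics/u.png

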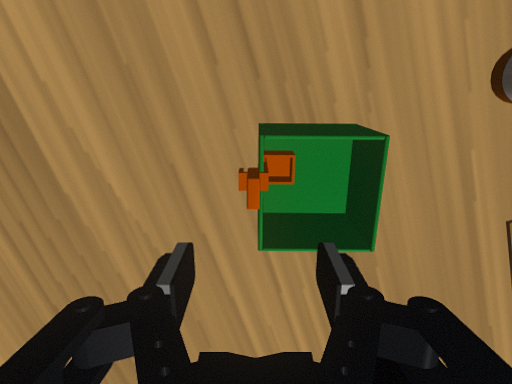

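```bash
python3 - <<'E'
from h import *
im=cv2.imread("pics/u.png")
cv2.imwrite("pics/u2.png",cv2.resize(im[110:260,215:400],None,fx=4.2,fy=3.99,interpolation=2))
cv2.imwrite("pics/u3.png",cv2.resize(im[140:220,230:310],None,fx=7,fy=7,interpolation=0))
E
```

```text
(no output)
```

View pics/u2.png

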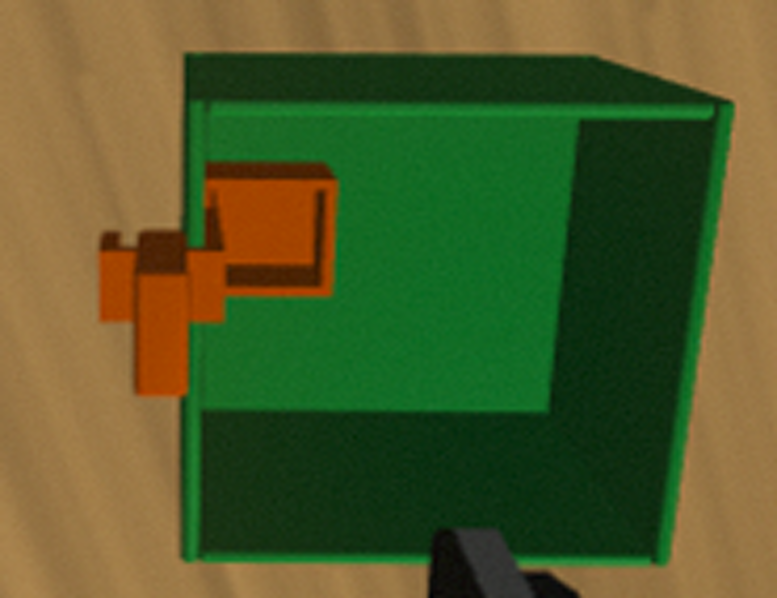

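View pics/u3.png

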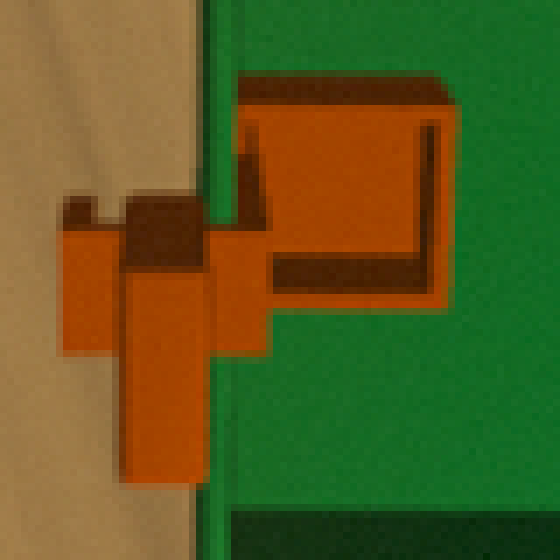

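```bash
python3 - <<'E'
from h import *
s=status.state();p=cams.camera("wrist")
h=lambda l:[(230+x/7-.43,140+y/7-.43) for x,y in l]
tab=atz(p,h([(120,270),(210,270),(120,485),(210,485)]),.133,s);print(tab.mean(0),np.linalg.norm(tab[0]-tab[1]),np.linalg.norm(tab[0]-tab[2]))
br=atz(p,h([(60,230),(270,230),(60,355),(270,355)]),.099,s);print(br.mean(0),np.linalg.norm(br[0]-br[1]),np.linalg.norm(br[0]-br[2]))
def yaw(a,b):d=b-a;return np.degrees(np.arctan2(d[1],d[0]))
print(yaw(tab[0],tab[1]),yaw(tab[2],tab[0])-90,yaw(br[0],br[1]))
c=lambda l:[(215+x/4.2-.4,110+y/3.99-.4) for x,y in l]
ca=atz(p,c([(184,102),(735,102),(183,562),(668,562)]),.095,s)
print(ca,ca.mean(0),yaw(ca[0],ca[1]),yaw(ca[2],ca[3]),yaw(ca[2],ca[0])-90,yaw(ca[3],ca[1])-90)
M=R.from_rotvec(s["ee_rot"]).as_matrix()
print("tool frame of tab",(M.T@(tab.mean(0)-s["position"]))*1000)
E
```

```text
[ 0.43185397 -0.27839804  0.133     ] 0.009731218435895656 0.02488223514829329
[ 0.43169472 -0.27834217  0.099     ] 0.025900596949364182 0.016188306686862147
-17.432643887037102 -17.887757074159538 -17.431612744773307
[[ 0.44781369 -0.24200982  0.095     ]
 [ 0.55323537 -0.2752305   0.095     ]
 [ 0.4153257  -0.34598492  0.095     ]
 [ 0.51991334 -0.37871824  0.095     ]] [ 0.48407203 -0.31048587  0.095     ] -17.49078074835244 -17.378818671882783 -17.35189928830654 -17.848045898120432
tool frame of tab [ 3.63873895 -1.51333452 78.05390796]
```

```bash
python3 - <<'E'
from h import *
go([.4316,-.279,.125],-17.5)
E
```

```text
t 25.05 pos [ 432.3 -282.4  211.1] yaw -17.48 q [-0.73  0.33  1.56  0.    1.24 -0.42] F [-0.2  0.1  0.3] w 60.0
 shift [ 3.1 -1.7 86.1] turn [ 0.01 -0.    0.02]
```

move_arm:
  increments: [50,1,-1,20,0,0,0,50,3.3,-1.5,45,0,0,0,45,3.3,-1.5,65,0,0,0,40,3.3,-1.5,78,0,0,0,30,3.3,-1.5,84,0,0,0,22,3.3,-1.5,86,0,0,0,22,3.3,-1.5,86,0,0,0,22,3.3,-1.5,86,0,0,0]

```text
time_s: 25.85
position: [0.432, -0.2798, 0.1257]
ee_rot: [2.534, 1.855, 0.001]
wrist_force: [0.3, -0.2, -0.3]
gripper_width: 0.022
```

```bash
python3 - <<'E'
from h import *
s=status.state();p=cams.camera("wrist");cv2.imwrite("pics/v.png",p["color"])
S=cams.camera("side");cv2.imwrite("pics/vS.png",cv2.resize(S["color"][200:340,170:300],None,fx=4.2,fy=4.2,interpolation=2))
go([.4316,-.279,.125],-17.5)
print((proj(S,[[.4318,-.279,.133],[.4318,-.279,.099],s["position"]])-[170,200])*4.2)
E
```

```text
t 25.95 pos [ 431.9 -279.8  125.7] yaw -17.59 q [-0.72  0.42  1.69  0.    1.03 -0.42] F [-0.2 -0.3 -0.4] w 21.9
 shift [ 0.7 -0.6  0.7] turn [ 0.07  0.03 -0.09]
[[197.29834931 235.64422933]
 [200.39792501 285.4968223 ]
 [198.41414836 247.68527499]]
```

View pics/v.png

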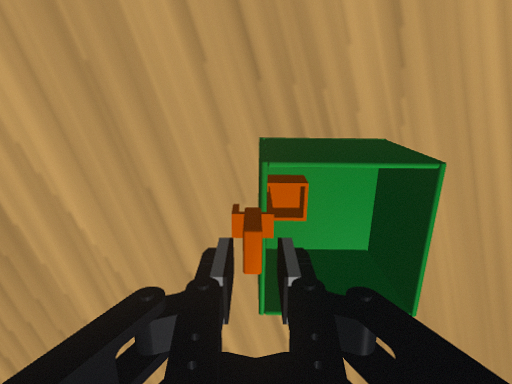

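View pics/vS.png

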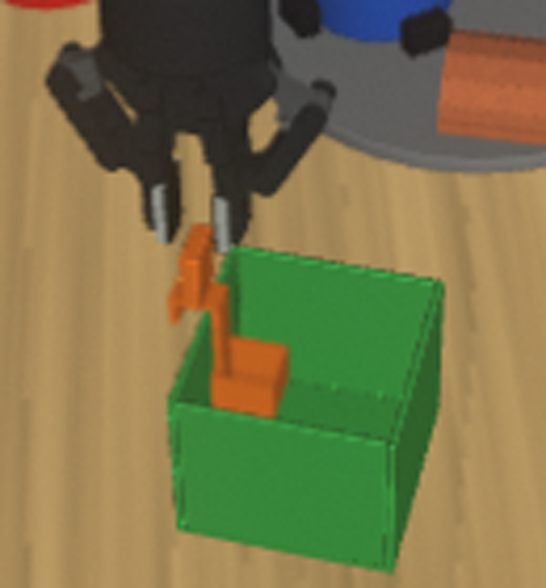

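move_arm:
  increments: [24,0.5,-1.2,4,0,0,0,24,0.5,-1.2,9,0,0,0,24,0.5,-1.2,14,0,0,0,24,0.5,-1.2,17,0,0,0,24,0.5,-1.2,17,0,0,0]

```text
time_s: 26.45
position: [0.4303, -0.2785, 0.1073]
ee_rot: [-2.534, -1.855, 0.0]
wrist_force: [0.1, -0.2, -0.3]
gripper_width: 0.024
```

```bash
python3 - <<'E'
from h import *
s=status.state();p=cams.camera("wrist");cv2.imwrite("pics/w.png",cv2.resize(p["color"][180:340,170:350],None,fx=3.6,fy=3.6))
S=cams.camera("side");cv2.imwrite("pics/wS.png",cv2.resize(S["color"][200:340,170:300],None,fx=4.2,fy=4.2,interpolation=2))
go([.4316,-.279,.125],-17.5)
E
```

```text
t 26.55 pos [ 430.6 -278.8  107.9] yaw -17.6 q [-0.72  0.44  1.71  0.    0.98 -0.42] F [ 0.3  0.6 -0.1] w 23.8
 shift [  0.1   1.  -17.1] turn [-0.01 -0.01 -0.1 ]
```

View pics/w.png

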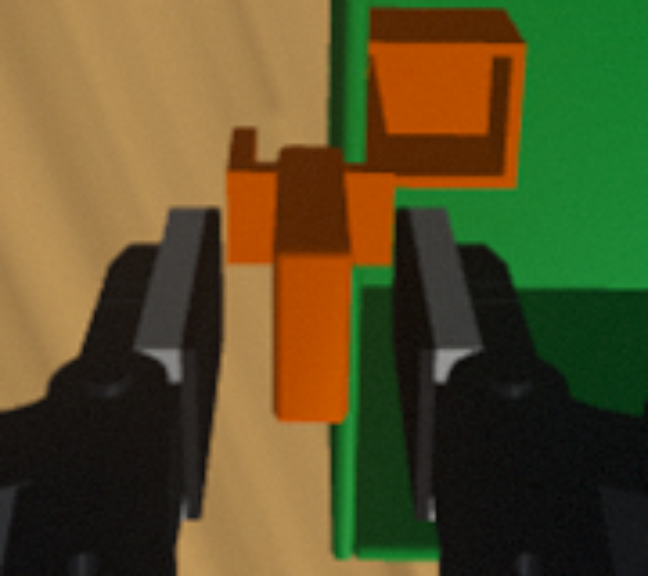

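View pics/wS.png

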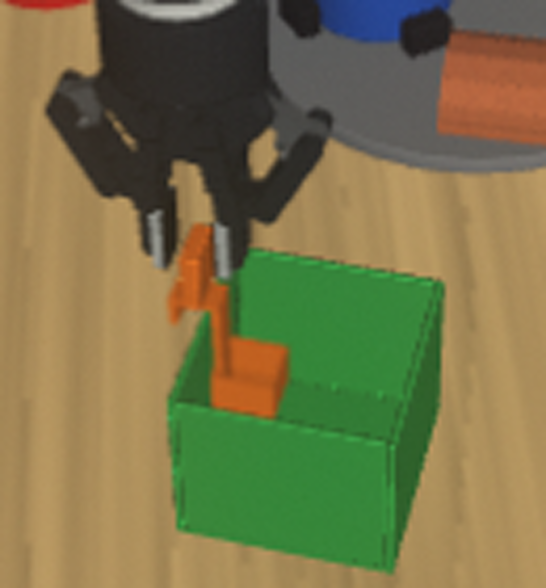

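move_arm:
  increments: [4,0,0,0,0,0,0,4,0,0,0,0,0,0,4,0,0,0,0,0,0,4,0,0,0,0,0,0]
  squeeze: 40

```text
time_s: 26.95
position: [0.4307, -0.2788, 0.1082]
ee_rot: [2.535, 1.855, 0.0]
wrist_force: [-0.8, -0.5, 1.0]
gripper_width: 0.009
```

```bash
python3 - <<'E'
from h import *
s=status.state();p=cams.camera("wrist");cv2.imwrite("pics/x.png",cv2.resize(p["color"][180:340,170:350],None,fx=3.6,fy=3.6))
go([.4316,-.279,.21],-17.5)
E
```

```text
t 27.0 pos [ 430.7 -278.8  108.2] yaw -17.6 q [-0.72  0.44  1.71  0.    0.98 -0.42] F [-0.1  0.6  2.2] w 8.8
 shift [ 1.000e-01  9.000e-01 -1.018e+02] turn [ 0.03  0.01 -0.1 ]
```

View pics/x.png

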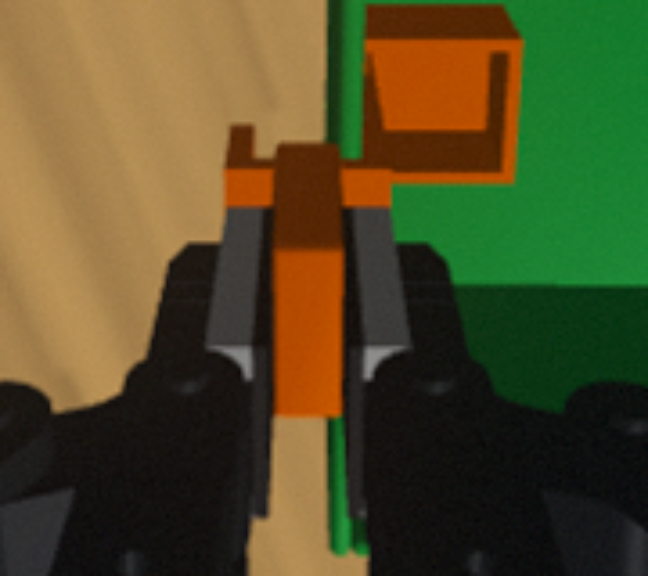

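move_arm:
  increments: [4,0,0,-3,0,0,0,4,0,0,-8,0,0,0,4,0,0,-18,0,0,0,4,0,0,-32,0,0,0,4,0,0,-50,0,0,0,4,0,0,-70,0,0,0,4,0,0,-90,0,0,0,4,0,0,-106,0,0,0,4,0,0,-116,0,0,0,4,0,0,-120,0,0,0]

```text
time_s: 28.0
position: [0.4308, -0.2789, 0.2293]
ee_rot: [2.534, 1.855, 0.001]
wrist_force: [0.2, 0.1, -1.2]
gripper_width: 0.0089
```

```bash
python3 - <<'E'
from h import *
s=status.state();p=cams.camera("wrist");cv2.imwrite("pics/y.png",cv2.resize(p["color"][100:340,130:390],None,fx=2.5,fy=2.5))
S=cams.camera("side");cv2.imwrite("pics/yS.png",cv2.resize(S["color"][150:340,170:300],None,fx=3.1,fy=3.1,interpolation=2))
go([.5087,.0632,.228],-17.5)
M=R.from_rotvec(s["ee_rot"]).as_matrix()
for n,v in (("tab near",(-13,0,-25)),("tab far",(13,0,-25)),("brTL",(8,-13,9)),("brBR",(8,13,9)),("bowl top",(15,41,53)),("bowl",(-15,41,53))):
    print(n,((proj(p,s["position"]+M@np.array(v)/1e3,s)-[130,100])*2.5).round(0))
E
```

```text
t 28.1 pos [ 430.6 -278.7  228.3] yaw -17.6 q [-0.72  0.31  1.55  0.    1.28 -0.42] F [ 0.6  0.3 -0.8] w 8.5
 shift [ 3.496e+02 -2.890e+01  2.000e-01] turn [ 0.02  0.01 -0.1 ]
tab near [[313. 489.]]
tab far [[313. 366.]]
brTL [[255. 313.]]
brBR [[371. 314.]]
bowl top [[463. 224.]]
bowl [[457. 324.]]
```

View pics/y.png

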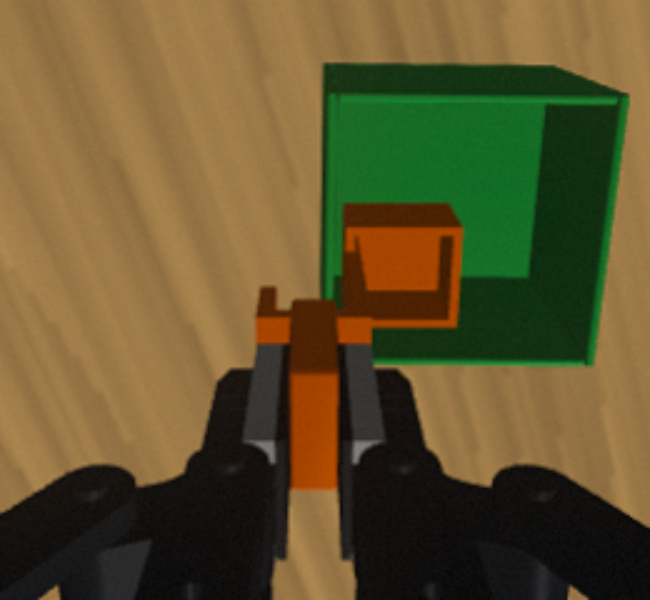

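View pics/yS.png

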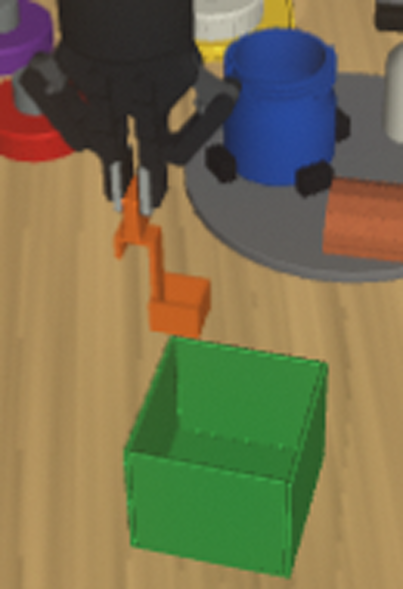

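move_arm:
  increments: [4,12,-1,0,0,0,0,4,40,-3,0,0,0,0,4,80,-6,0,0,0,0,4,122,-10,0,0,0,0,4,165,-13,0,0,0,0,4,208,-17,0,0,0,0,4,250,-20,0,0,0,0,4,288,-24,0,0,0,0,4,318,-26,0,0,0,0,4,338,-28,0,0,0,0]

```text
time_s: 29.1
position: [0.5054, 0.0549, 0.2271]
ee_rot: [-2.532, -1.857, 0.002]
wrist_force: [-0.4, -0.9, 0.1]
gripper_width: 0.009
```

move_arm:
  increments: [4,8,-0.5,0,0,0,0,4,13,-0.9,0,0,0,0,4,13,-0.9,6,0,0,0,4,13,-0.9,14,0,0,0,4,13,-0.9,18,0,0,0,4,13,-0.9,18,0,0,0]

```text
time_s: 29.7
position: [0.5086, 0.0639, 0.209]
ee_rot: [-2.535, -1.853, 0.002]
wrist_force: [-0.3, -0.8, -0.3]
gripper_width: 0.0088
```

```bash
python3 - <<'E'
from h import *
s=status.state();p=cams.camera("wrist");cv2.imwrite("pics/z.png",p["color"])
S=cams.camera("side");cv2.imwrite("pics/zS.png",cv2.resize(S["color"][100:240,190:340],None,fx=4.2,fy=4.2,interpolation=2))
T=cams.camera("top");cv2.imwrite("pics/zT.png",cv2.resize(T["color"][140:240,190:310],None,fx=5,fy=5,interpolation=2))
go([.509,.064,.133],-17.5)
# rim circle overlays
a=np.linspace(0,2*np.pi,90)
im=p["color"].copy()
for r,z in((.038,.12),(.042,.12),(.0465,.117)):
    for u,v in proj(p,np.c_[.5477+r*np.cos(a),.0505+r*np.sin(a),z+0*a],s): cv2.circle(im,(int(round(u)),int(round(v))),0,(0,255,255),-1)
cv2.imwrite("pics/z2.png",cv2.resize(im[60:340,110:400],None,fx=2.1,fy=2.1))
E
```

```text
t 29.85 pos [509.3  64.2 210.1] yaw -17.64 q [-0.02  0.33  1.57  0.    1.24  0.28] F [ 0.8 -0.5  0.1] w 9.3
 shift [-0.3 -0.2 77.1] turn [ 0.02 -0.01 -0.14]
```

View pics/z2.png

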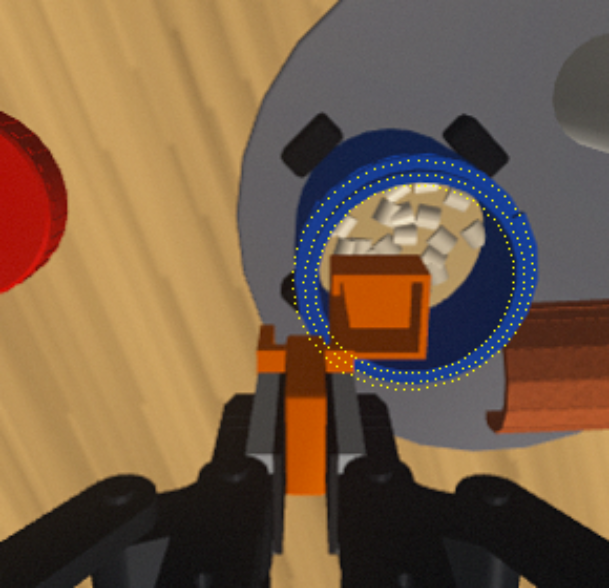

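View pics/zS.png

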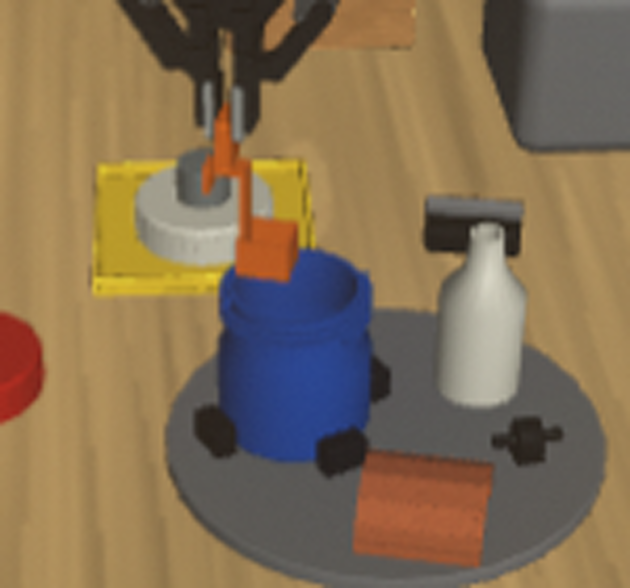

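View pics/zT.png

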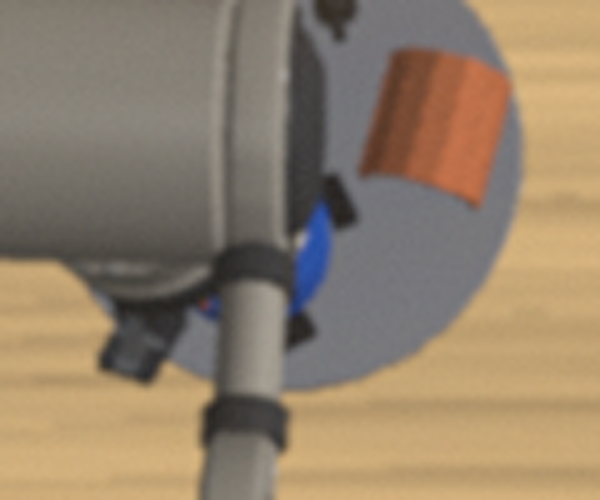

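move_arm:
  increments: [4,1,0,3,0,0,0,4,1.5,0,8,0,0,0,4,1.5,0,14,0,0,0,4,1.5,0,20,0,0,0,4,1.5,0,26,0,0,0,4,1.5,0,32,0,0,0,4,1.5,0,38,0,0,0,4,1.5,0,43,0,0,0,4,1.5,0,46,0,0,0,4,1.5,0,46,0,0,0]

```text
time_s: 30.85
position: [0.5094, 0.066, 0.1636]
ee_rot: [-2.535, -1.855, 0.001]
wrist_force: [-0.5, -0.1, -0.8]
gripper_width: 0.0089
```

```bash
python3 - <<'E'
from h import *
s=status.state();p=cams.camera("wrist");cv2.imwrite("pics/A.png",cv2.resize(p["color"][60:340,110:400],None,fx=2.1,fy=2.1))
S=cams.camera("side");cv2.imwrite("pics/AS.png",cv2.resize(S["color"][100:240,190:340],None,fx=4.2,fy=4.2,interpolation=2))
go([.509,.064,.133],-17.5)
E
```

```text
t 30.95 pos [509.7  66.  164.1] yaw -17.6 q [-0.02  0.38  1.64  0.    1.12  0.29] F [-1.   0.2 -0.2] w 8.7
 shift [-2.1 -0.1 31.1] turn [ 0.01 -0.01 -0.1 ]
```

View pics/A.png

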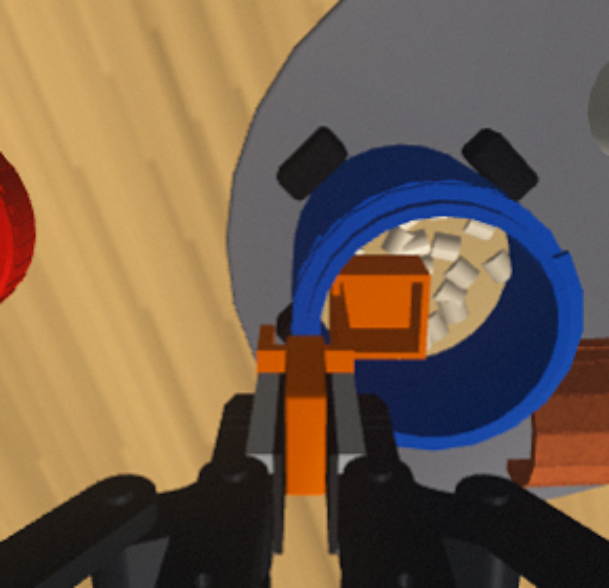

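View pics/AS.png

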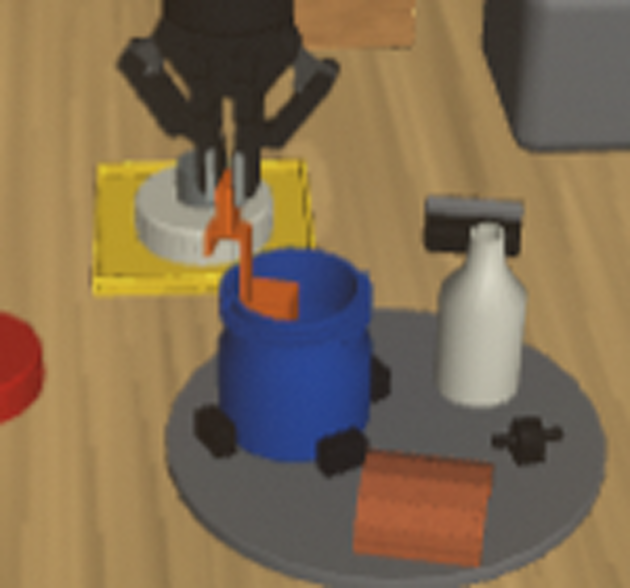

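move_arm:
  increments: [4,0,0,3,0,0,0,4,0,0,7,0,0,0,4,0,0,11,0,0,0,4,0,0,15,0,0,0,4,0,0,19,0,0,0,4,0,0,22,0,0,0,4,0,0,25,0,0,0,4,0,0,27,0,0,0,4,0,0,27,0,0,0]

```text
time_s: 31.85
position: [0.5095, 0.066, 0.1367]
ee_rot: [-2.535, -1.855, 0.0]
wrist_force: [-0.7, -0.3, -0.1]
gripper_width: 0.0087
```

```bash
python3 - <<'E'
from h import *
s=status.state();p=cams.camera("wrist");cv2.imwrite("pics/B.png",cv2.resize(p["color"][60:340,110:400],None,fx=2.1,fy=2.1))
S=cams.camera("side");cv2.imwrite("pics/BS.png",cv2.resize(S["color"][100:240,190:340],None,fx=4.2,fy=4.2,interpolation=2))
go([.509,.064,.133],-17.5)
E
```

```text
t 31.95 pos [509.7  66.  137.1] yaw -17.6 q [-0.02  0.41  1.68  0.    1.06  0.29] F [-0.6  0.9 -0.6] w 8.8
 shift [-2.1 -0.   4.1] turn [ 0.01 -0.01 -0.1 ]
```

View pics/B.png

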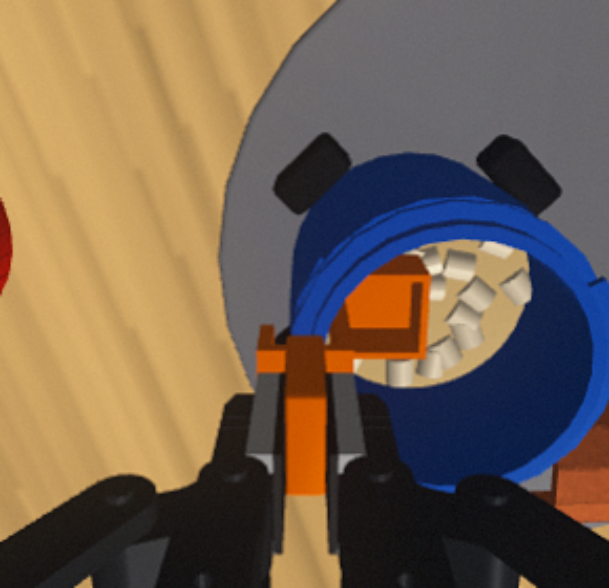

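View pics/BS.png

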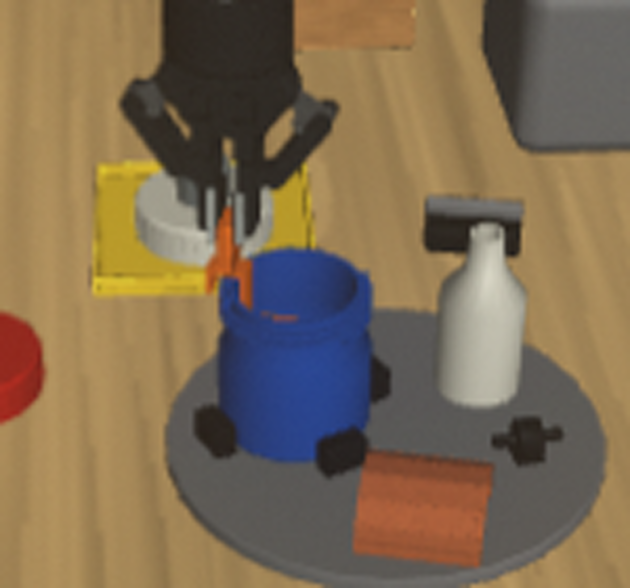

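Hook tip is outside the neck at left, bowl inside; no force yet. Lowering the last few millimetres.

move_arm:
  increments: [4,0,0,1,0,0,0,4,0,0,2,0,0,0,4,0,0,3,0,0,0,4,0,0,3,0,0,0]

```text
time_s: 32.35
position: [0.5095, 0.066, 0.1338]
ee_rot: [-2.535, -1.855, 0.0]
wrist_force: [0.3, 0.2, 0.4]
gripper_width: 0.009
```

move_arm:
  increments: [4,0,0,0.7,0,0,0,4,0,0,1.4,0,0,0,4,0,0,1.4,0,0,0]

```text
time_s: 32.65
position: [0.5097, 0.066, 0.1332]
ee_rot: [2.535, 1.855, 0.001]
wrist_force: [-1.8, -0.7, 4.7]
gripper_width: 0.0091
```

move_arm:
  increments: [14,0,0,0,0,0,0,24,0,0,0,0,0,0,30,0,0,0,0,0,0,30,0,0,0,0,0,0,30,0,0,0,0,0,0]

```text
time_s: 33.15
position: [0.5096, 0.066, 0.1325]
ee_rot: [-2.535, -1.855, 0.0]
wrist_force: [-0.4, 0.3, 0.3]
gripper_width: 0.03
```

```bash
python3 - <<'E'
from h import *
s=status.state();p=cams.camera("wrist");cv2.imwrite("pics/C.png",cv2.resize(p["color"][60:340,110:400],None,fx=2.1,fy=2.1))
go([.509,.064,.133],-17.5)
E
```

```text
t 33.2 pos [509.6  66.  132.5] yaw -17.6 q [-0.02  0.41  1.68  0.    1.05  0.29] F [-0.1 -0.3 -0. ] w 29.7
 shift [-2.1  0.  -0.5] turn [-0.   -0.01 -0.1 ]
```

View pics/C.png

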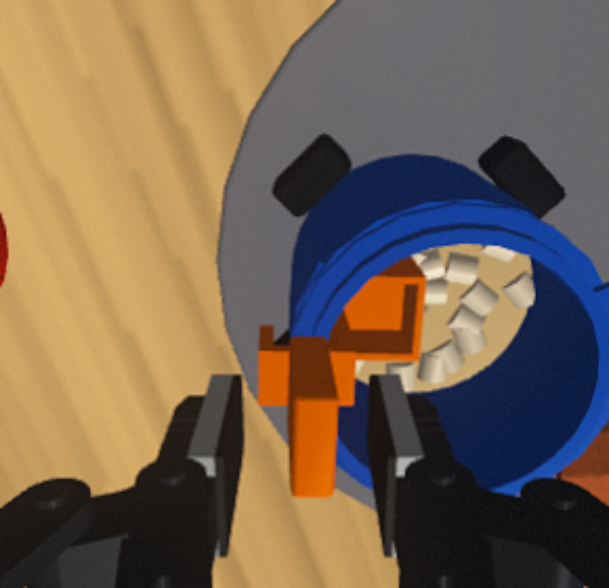

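Scoop hangs by itself, tab at about (312,440) in the crop between open pads. Lifting straight off.

move_arm:
  increments: [34,0,0,-3,0,0,0,34,0,0,-10,0,0,0,34,0,0,-20,0,0,0,40,0,0,-34,0,0,0,40,0,0,-55,0,0,0,40,0,0,-80,0,0,0,40,0,0,-105,0,0,0,40,0,0,-110,0,0,0]

```text
time_s: 34.0
position: [0.5111, 0.066, 0.2464]
ee_rot: [2.532, 1.853, 0.008]
wrist_force: [-0.3, -0.8, -0.2]
gripper_width: 0.04
```

move_arm:
  increments: [40,-10,0,0,0,0,0,40,-40,0,0,0,0,0,40,-80,0,0,0,0,0,40,-120,0,0,0,0,0,40,-140,0,0,0,0,0,40,-140,0,0,0,0,0]

```text
time_s: 34.6
position: [0.4657, -0.0698, 0.2415]
ee_rot: [-2.537, -1.85, 0.003]
wrist_force: [0.4, -0.1, 0.0]
gripper_width: 0.0397
```

```bash
python3 - <<'E'
from h import *
s=status.state();p=cams.camera("wrist");cv2.imwrite("pics/D.png",p["color"])
S=cams.camera("side");cv2.imwrite("pics/DS.png",cv2.resize(S["color"][110:250,170:340],None,fx=4.2,fy=4.2,interpolation=2))
T=cams.camera("top");cv2.imwrite("pics/DT.png",cv2.resize(T["color"][110:250,110:310],None,fx=3.9,fy=3.9,interpolation=2))
for l in("scoop_tip","scoop_bowl","scoop_grip"):
    print(l,[[(x["conf"],x["centre"]) for x in place_of(l,q)][:2] for q in(S,T)])
go([.509,.064,.133],-17.5)
E
```

```text
scoop_tip [[(0.68, [240.0, 168.0]), (0.44, [237.0, 157.4])], [(0.73, [229.1, 201.1]), (0.38, [351.2, 132.9])]]
scoop_bowl [[], [(0.6, [236.5, 193.3])]]
scoop_grip [[(0.47, [242.9, 158.5]), (0.38, [278.4, 207.2])], [(0.74, [229.9, 197.7]), (0.26, [152.8, 204.1])]]
t 35.05 pos [467.4 -66.8 242.5] yaw -17.52 q [-0.3   0.23  1.62  0.    1.29  0.  ] F [-0.2 -0.2  0.1] w 40.4
 shift [137.2   0.3 109.5] turn [-0.01 -0.01 -0.02]
```

View pics/DS.png

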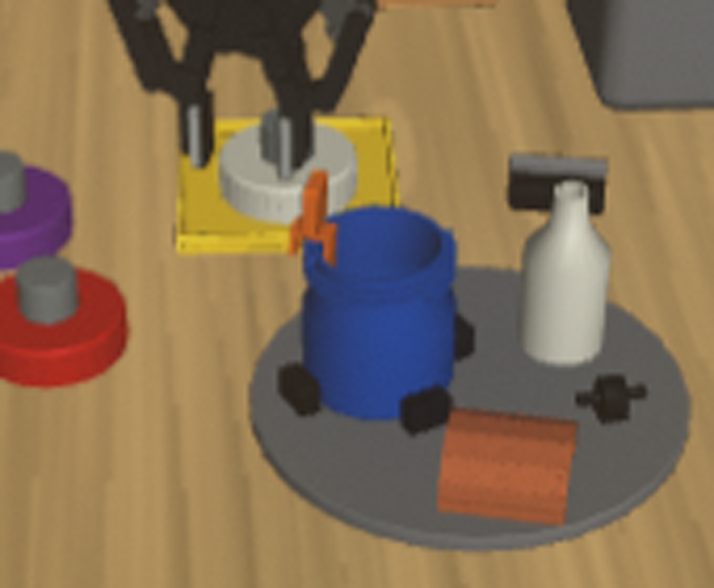

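View pics/DT.png

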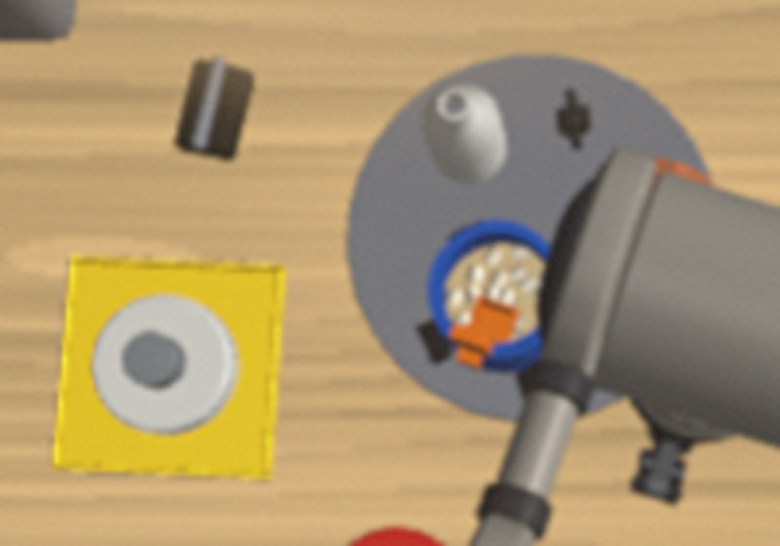

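View pics/D.png

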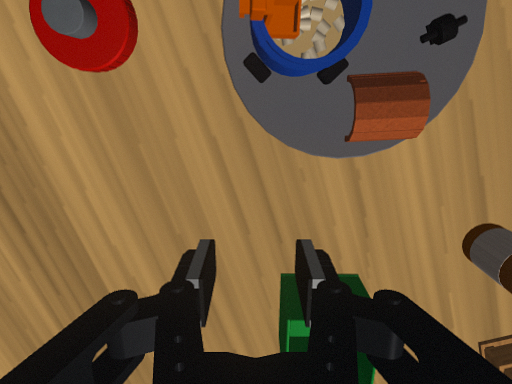

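```bash
python3 - <<'E'
from h import *
S=cams.camera("side");T=cams.camera("top")
t=tri([ray(S,[240,168]),ray(T,[229.1,201.1])]);print("tip",t,np.hypot(*(t[:2]-[.5477,.0505])))
print(atz(T,[236.5,193.3],.07),status.state()["qd"].round(3))
job.finish_job()
E
```

```text
tip [0.50087946 0.07106295 0.10544915] 0.05113705231260031
[[0.52923482 0.0544352  0.07      ]] [-0.005 -0.001 -0.     0.001  0.001 -0.001]
the job is handed in; nothing more can be done
```

I handed the job in after about 35 s: the cap is in the tray and the scoop is hanging on the tub's rim. The hand-in gives no verdict.

- **Cap:** I unscrewed it in two grips (about 7.9 rad in total) and lifted it clear. I lowered it into the yellow tray until it touched down at about 7 N, then let go. The last pictures show it flat and near the middle of the tray.
- **Scoop:** I took it from the caddy and lowered it over the rim until it touched at about 5 N, then opened the fingers. The pictures show it hanging upright, bowl inside.
    - **Hook tip:** the last check put it 51 mm from the tub's axis and about 14.5 mm below the rim.
    - **Bowl:** it is about 19 mm off the axis, from the top view with its height assumed. The side camera could not see the bowl.
- **Arm:** it stands clear and still.
- **Other objects:** the bell, valve, cave and scraper looked untouched. I did not measure the loose things for movement.

**Disagreements:**
- **Fingertips:** they sat well behind the stated 17 mm ahead of the TCP (5 to 14 mm behind it at the openings I used). My first close at the knob passed above it without touching, so I regrasped lower using the pictures.
- **Wrist camera:** it read about 1.3 mm off, which I allowed for.

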